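# Weigh a batch of bushings on the bench scale

### The job

Seat the loose weighing pan on the scale's two pegs so that it lies flat, and with the pan empty press the blue membrane key to zero the scale. Then load all the bushings from the blue tray onto the pan, press the green membrane key to store the weight, and put the bushings back in the tray, leaving the pan on the scale. Press the keys with the shut fingertips, firmly until you feel them yield but not hard, never press the blue key while bushings are on the pan, and leave the loupe and the screwdriver alone.

Things in the scene. Friction and masses are not known exactly. Their poses are not given: they have to be found in the camera images.
- pan_grip (a point): loose pan: aluminium plate 150 (x) x 160 (y) x 6 mm, 0.3 kg, its rim rising 6 mm above the plate's top. Point: centre of its upright black grip tab (44 mm long in x, 12 mm thick in y, up to 36 mm above the plate's top), 24 mm above the pan's underside. Two 14 mm through holes at x = -52 and +52 mm, y = 0, take the pegs, either way round. Starts flat on the surface plate
- pan_seat (a point): fixed white bench scale, 235 x 180 mm. Point: centre of the top face of its dark pan support, 50 mm above the surface plate; when seated the pan lies flat on it, axes parallel, pan_grip 24 mm above it. Two steel pegs, 10 mm thick, tapered tips, rise 12 mm above the support at x = -52 and +52 mm, y = 0. Keypad on the -x side, 108 mm away
- blue_key: blue membrane key (zero), 34 x 34 mm, at the keypad's +y end; origin at the centre of its top face, 4 mm above the panel, axes as pan_seat; pressed straight down. It hardly moves (2 mm), yields from about 1.5 N and is fully down at about 6.5 N; counts as pressed at 3.5 N kept for 0.1 s; more than 35 N damages it
- green_key: green membrane key (store), the same as the blue one, at the keypad's -y end; origin at the centre of its top face
- tray: fixed blue low tray, 164 (x) x 194 (y) x 11 mm, floor and walls 5 mm thick, so the walls rise 6 mm above the inner floor; origin at the centre of its underside. The bushings start in it. Tray and pan start on either side of the scale; which is on which side varies. A large fixed monitor stands close behind the left-hand (+y) place, from about x = 0.66 m
- part_1 (a point): brass-coloured turned bushing with a flange at its foot, barrel 24 mm across, flange 31 mm across, 22 mm tall, 50 g, stands upright; the point is its centre, half-way up. Two or three of the four bushings are present in a run
- part_2 (a point): steel-grey turned bushing with a flange at its foot, barrel 18 mm across, flange 23 mm across, 16 mm tall, 50 g, stands upright; the point is its centre, half-way up. Two or three of the four bushings are present in a run
- part_3 (a point): brass-coloured turned bushing with a flange at its foot, barrel 24 mm across, flange 31 mm across, 22 mm tall, 50 g, stands upright; the point is its centre, half-way up. Two or three of the four bushings are present in a run
- part_4 (a point): steel-grey turned bushing with a flange at its foot, barrel 18 mm across, flange 23 mm across, 16 mm tall, 50 g, stands upright; the point is its centre, half-way up. Two or three of the four bushings are present in a run
- loupe: bystander: black loupe, 42 mm across, 39 mm tall, far left; origin at its underside
- screwdriver: bystander: screwdriver with a yellow handle, 179 mm long, far right; origin at its underside

How it is judged:
By the outcome, as a careful person would: the job done as asked, in the order asked, and still so for the second after the job is handed in, with the robot touching nothing.
Of bushing_1, bushing_2, bushing_3, bushing_4 only 2 to 3 are there at a start; the rules pass over those that are not, and their reading is None.
At some moment in a run one of bushing_1, bushing_2, bushing_3, bushing_4 may be knocked a few centimetres aside while the robot is not near it.
Once in a run the grip may slacken for a moment while it holds something.
It also fails if it takes over 210 s, if anything falls off the work surface, if the arm or the gripper's body presses on something with over 40 N, if the wrist force passes 120 N, or if a joint passes its speed limit or range.

### The arm

A 6-joint arm with a two-finger parallel gripper is mounted at the origin on a cart in front of the work surface, level with it; the furniture and walls round the work are solid. World frame = base frame: x ahead of the robot, y to its left, z up, the work surface at z = 0. Lengths are in mm, angles in rad, forces in N, time in s.
With the tool pointing down it reaches from about 350 to 775 mm from the base axis. Payload 7.3 kg.
Tool frame: the origin (TCP) lies between the finger pads; the fingertips stand 8 mm ahead of it and the grasp point (between the pads) lies 11 mm behind it; y points along the fingers, z is the direction in which the jaws open and shut, and the axes are right-handed (so a half turn about y gives the same grasp; the last joint's range is limited). The gripper opens to 92 mm and grips with 3 to 60 N. Pads are 19 mm wide; open, the fingers measure 130 mm over their backs; the gripper's body (75 mm by 190 mm) begins 47 mm behind the grasp point.
Start: joints at [-1.451, 0.342, 1.524, -0, 1.275, -0.146], TCP at [137.929, -506.576, 234.741] pointing down, gripper open.
Joint ranges: [-2.53, 2.53], [-0.77, 2.02], [0.04, 2.7], [-1, 4.14], [0.28, 2.66], [-3.11, 3.11]. Speed limits (rad/s): [2.57, 2.57, 3.14, 3.14, 3.14, 3.14].

### API

Orientations are given as [roll, pitch, yaw] about the fixed x, y, z axes, in that order (R = Rz(yaw) Ry(pitch) Rx(roll)).
In Python, from plant import bot, vision, job gives the robot as it stands. The module is installed in compiled form; this text tells all that it offers.
- The arm moves only by the tool arm_command, never from a script. Its argument "deltas" is a list of rows, each a list of 4 numbers: the shift along the tool's x, y, z in m, then the turn about the tool's y in degrees. In form: [[x, y, z, twist], ...]. A call has 1 to 5 rows; each row shifts and turns the commanded pose from where the row before left it, along the tool's axes as they then stand; what a row does not reach is not made up. A row lasts 1/10 s, in which the tool goes at most 50 mm and 8.59 degrees, less where a joint would pass 70% of its speed; a pose out of reach is approached as far as the arm can. A call is refused whole if a number of a shift passes 0.05 or a number of a turn 8.59, either way. A call with a gripper value outside its range is refused whole. "claw" is the closure in counts, from 0 (fully open) to 255 (shut), set as the call begins (left out, the last holds). The fingers move at their own pace and stop on an object; the grip force is fixed at half the most. Time passes only in rows, so rows that do not move let the fingers close. It gives the time, the measured TCP pose, the force and the opening at its end, in the units of the state.
- bot.get_obs(): the state, without advancing time (a new reading comes with each control period).
- vision.capture(name): name is "side" or "top" or "wrist"; returns a dict with "img" (420x560x3 uint8, red, green, blue), "camera_matrix" (3x3 intrinsics, pixels), "dist_coeffs" ([k1, k2, p1, p2, k3] as OpenCV has them; the pictures are not rectified), "world_to_cam" (4x4, takes a point from world to camera coordinates); the wrist camera has in their place "mount" (4x4, takes a point from camera to tool coordinates, whose origin is the TCP and whose axes are the tool frame's). Camera axes: x right, y down, z forward; pixel columns grow to the right and rows downward; lengths in mm; the calibration is good to about 2 mm. A picture is of the moment at which its call begins: read the wrist's pose just before it. There is no depth.
- job.close_job(): hands the job in, once; it reports no verdict.
Trained networks look in a picture, given as the dict that the camera call returned (one of the last four; its "shot" number tells which), for a name from the list of things; names that differ only in an ending like _2 or _b are one class to them, and where a whole thing is asked for, a point or a joint stands for the part that bears it (a point fixed in the world has none). Each returns a list of dicts, best first, with "confidence" (0 to 1); they miss things now and then, are a little off and sometimes report something else, mostly with a low value. They report only what shows in the picture. A call takes as long as a camera call.
- vision.find_in(picture, name): "xyz" ([x, y, z] in mm, in the coordinates of the camera as it stood for that picture, good to about 4 mm: the middle of the surface that is visible of it).
- vision.regions_of(picture, name): "mask" (420x560 bool, what is visible of it).
The state is a dict: "time": time; "joint_positions": joint angles; "dq": joint speeds; "tau": joint torques, N m; "tool_pos": TCP position; "tcp_rot": TCP orientation; "contact_force": force on the tool from outside, world axes, zero at the start; "moment": the same for the moment, N m; "grip_width": finger opening in mm.
Only numpy, scipy, OpenCV 4.12 (cv2) and the standard library are available. Lean on these libraries where they do the work, as an engineer would, in place of code of your own. Each camera call takes 0.05 s, during which the arm holds its last target. There are 200 camera calls.

## Working session

There is one attempt and no reset: what is moved stays moved. The work goes in short steps, Python scripts to look and compute and a tool call to move; the robot and the scene stay as the last step left them, time stands still between calls to the robot, and variables do not carry over. Pictures are saved under pics/ and viewed, about 12 in all and at most 16, crops included, and the job is handed in when it is done.

Besides the shell and the picture viewer there is one more tool, called after ">>>" by a JSON object that holds its "api" and its "payload", one argument or row to a line. arm_command: Moves the arm, as the interface text tells. Its arguments: {"type":"object","properties":{"deltas":{"type":"array","items":{"type":"array","items":{"type":"number"}}},"claw":{"type":"number"}},"required":["deltas"]}

```bash
mkdir -p pics; cat > h.py <<'E'
import numpy as np, cv2
from plant import bot, vision, job
from scipy.spatial.transform import Rotation as R
def tool():
    o=bot.get_obs(); T=np.eye(4); T[:3,:3]=R.from_euler('xyz',o['tcp_rot']).as_matrix(); T[:3,3]=o['tool_pos']; return o,T
def cap(n):
    o,T=tool(); p=vision.capture(n)
    C=T@np.array(p['mount']) if n=='wrist' else np.linalg.inv(np.array(p['world_to_cam']))
    return p,C
def find(p,C,n,k=4,c=.3):
    return [(round(d['confidence'],2),np.round((C@np.r_[d['xyz'],1])[:3],0).tolist()) for d in vision.find_in(p,n)[:k] if d['confidence']>c]
def ray(p,C,uv,z):
    q=cv2.undistortPoints(np.array([[uv]],float),np.array(p['camera_matrix']),np.array(p['dist_coeffs']))[0,0]
    d=C[:3,:3]@np.r_[q,1]; o=C[:3,3]; return o+d*(z-o[2])/d[2]
def save(p,n): cv2.imwrite('pics/'+n+'.png',p['img'][:,:,::-1])
def regs(p,C,n,z,c=.3):
    out=[]
    for d in vision.regions_of(p,n):
        if d['confidence']>c:
            m=d['mask'].astype(np.uint8); ys,xs=np.nonzero(m); (cx,cy),wh,a=cv2.minAreaRect(np.c_[xs,ys].astype(np.float32))
            B=[ray(p,C,q,z)[:2] for q in cv2.boxPoints(((cx,cy),wh,a))]
            e=[B[i+1]-B[i] for i in (0,1)]; L=max(e,key=np.linalg.norm)
            out.append((round(d['confidence'],2),(round(cx),round(cy)),np.round(np.mean(B,0),1).tolist(),[round(float(np.linalg.norm(v)),1) for v in e],'longdir',round(float(np.degrees(np.arctan2(L[1],L[0]))),1)))
    return out
def delta(target,yaw=None):
    o,T=tool(); return T[:3,:3].T@(np.array(target)-T[:3,3])/1000
E
python3 - <<'E'
from h import *
o,T=tool(); print(o); print(T.round(3))
for n in('top','side'):
    p,C=cap(n); save(p,n+'0'); print(n,C.round(2).tolist())
    for t in ['pan_grip','pan_seat','blue_key','green_key','tray','part_1','part_2','loupe','screwdriver']: print(t,find(p,C,t))
E
```

```text
{'time': 0.0, 'joint_positions': array([-1.45098568e+00,  3.42721136e-01,  1.52503220e+00, -2.03742745e-05,
        1.27545586e+00, -1.45989907e-01]), 'dq': array([-0.00060401, -0.00093467,  0.00059083, -0.00021553, -0.00082917,
       -0.00107844]), 'tau': array([ 8.73246427e-04, -4.31241417e+01, -2.44219798e+01,  7.18881330e-02,
        5.59620315e-02, -1.31634051e-04]), 'tool_pos': array([ 137.87780291, -506.1354404 ,  234.04051189]), 'tcp_rot': array([-1.57239850e+00,  2.15885060e-04, -2.87578633e+00]), 'contact_force': array([-0.02543711,  0.02050971,  0.91461481]), 'moment': array([ 0.01553808,  0.01469688, -0.02010047]), 'grip_width': 91.83570009662763}
[[-9.65000e-01 -0.00000e+00  2.63000e-01  1.37878e+02]
 [-2.63000e-01  2.00000e-03 -9.65000e-01 -5.06135e+02]
 [-0.00000e+00 -1.00000e+00 -2.00000e-03  2.34041e+02]
 [ 0.00000e+00  0.00000e+00  0.00000e+00  1.00000e+00]]
top [[0.12, -0.93, 0.33, -104.94], [-0.99, -0.11, 0.05, -87.68], [-0.01, -0.34, -0.94, 1695.28], [0.0, 0.0, 0.0, 1.0]]
pan_grip [(0.96, [499.0, -316.0, 5.0])]
pan_seat [(0.83, [515.0, 0.0, 43.0]), (0.34, [434.0, -43.0, 46.0])]
blue_key [(0.65, [441.0, 52.0, 43.0]), (0.59, [486.0, 278.0, 7.0])]
green_key [(0.55, [434.0, -44.0, 46.0])]
tray [(0.59, [487.0, 278.0, 5.0])]
part_1 [(0.56, [429.0, 262.0, 17.0]), (0.44, [547.0, 298.0, 20.0])]
part_2 [(0.56, [429.0, 262.0, 17.0]), (0.44, [547.0, 298.0, 20.0])]
loupe []
screwdriver []
side [[-0.58, -0.56, 0.59, -322.91], [-0.81, 0.39, -0.43, 558.48], [0.01, -0.73, -0.68, 941.15], [0.0, 0.0, 0.0, 1.0]]
pan_grip [(0.56, [538.0, -240.0, 3.0])]
pan_seat [(0.63, [490.0, 16.0, 45.0])]
blue_key [(0.6, [441.0, 61.0, 40.0])]
green_key [(0.48, [432.0, -44.0, 41.0])]
tray [(0.67, [483.0, 284.0, 5.0]), (0.48, [442.0, 60.0, 42.0])]
part_1 [(0.49, [429.0, 273.0, 13.0])]
part_2 [(0.49, [429.0, 273.0, 13.0])]
loupe [(0.58, [366.0, 485.0, 34.0])]
screwdriver [(0.45, [336.0, -487.0, 12.0])]
```

View pics/top0.png

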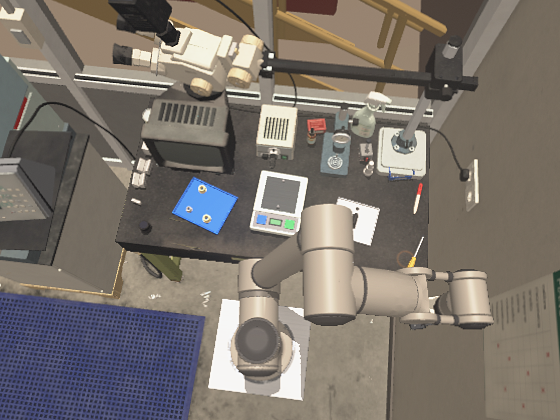

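View pics/side0.png

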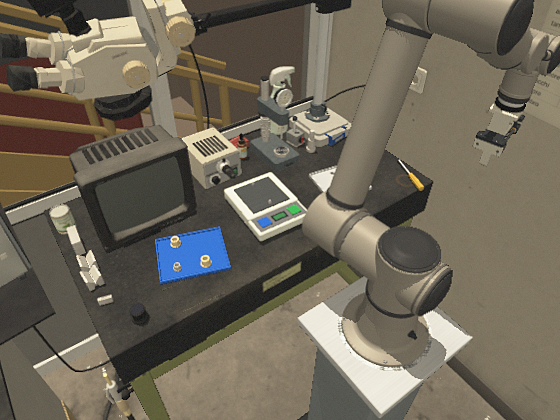

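The top view shows the tray at pixel (205,205) with two brass bushings and one steel one. The scale is at (279,200) and the pan, partly hidden, is at (355,220). I'll move over the pan for a wrist look.

>>> {"api": "arm_command", "payload": {
  "deltas": [
    [-0.039, -0.01, -0.014, 0],
    [-0.039, -0.01, -0.014, 0],
    [-0.039, -0.01, -0.014, 0],
    [-0.039, -0.01, -0.014, 0],
    [-0.039, -0.01, -0.014, 0]
  ],
  "claw": 0
}}

```text
time: 1.5
tool_pos: [308.8, -386.7, 285.3]
tcp_rot: [-1.57, 0.0, -2.876]
contact_force: [-1.1, 0.2, 1.0]
grip_width: 91.5
```

>>> {"api": "arm_command", "payload": {
  "deltas": [
    [-0.039, -0.01, -0.014, 0],
    [-0.039, -0.01, -0.014, 0],
    [-0.039, -0.01, -0.014, 0],
    [-0.039, -0.01, -0.014, 0],
    [0, 0, 0, 0]
  ]
}}

```text
time: 2.0
tool_pos: [447.0, -290.1, 325.9]
tcp_rot: [-1.569, 0.003, -2.87]
contact_force: [-0.5, -0.9, -0.5]
grip_width: 91.8
```

```bash
python3 - <<'E'
from h import *
p,C=cap('wrist'); save(p,'w1'); o,T=tool(); print(o['tool_pos'],o['time'],T[:3,:3].round(3).tolist(),C.round(2).tolist())
print(find(p,C,'pan_grip')); print(regs(p,C,'pan_grip',12))
E
```

```text
[ 445.15503375 -291.39635046  325.10240269] 2.05 [[-0.964, 0.001, 0.267], [-0.267, -0.001, -0.964], [-0.001, -1.0, 0.001]] [[0.27, -0.93, -0.26, 518.94], [-0.96, -0.26, -0.07, -269.19], [0.0, 0.27, -0.96, 476.65], [0.0, 0.0, 0.0, 1.0]]
[(0.9, [496.0, -282.0, 6.0]), (0.47, [441.0, -44.0, 44.0])]
[(0.77, (282, 134), [493.5, -280.2], [149.4, 159.9], 'longdir', -99.7)]
```

View pics/w1.png

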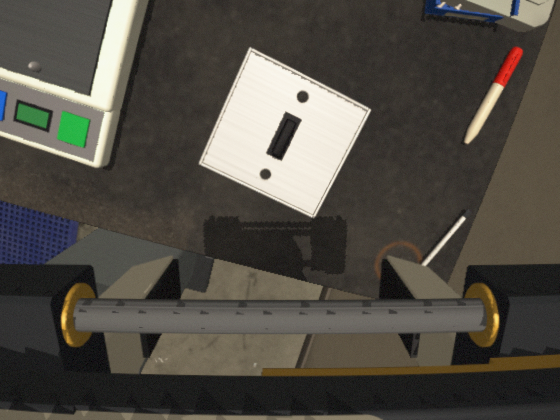

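The wrist view shows the pan clearly. The holes are at (302,97) and (265,174), the tab is at (284,136), and the outline measures 149x160, which matches the spec. Next I'll look at the scale.

>>> {"api": "arm_command", "payload": {
  "deltas": [
    [-0.008, 0, -0.044, 0],
    [-0.008, 0, -0.044, 0],
    [-0.008, 0, -0.044, 0],
    [-0.008, 0, -0.044, 0],
    [-0.008, 0, -0.044, 0]
  ]
}}

```text
time: 2.65
tool_pos: [423.0, -69.6, 324.4]
tcp_rot: [-1.571, -0.0, -2.879]
contact_force: [1.0, 0.8, 0.4]
grip_width: 91.6
```

>>> {"api": "arm_command", "payload": {
  "deltas": [
    [-0.008, 0, -0.044, 0],
    [0, 0, 0, 0],
    [0, 0, 0, 0]
  ]
}}

```text
time: 2.95
tool_pos: [420.0, -25.8, 324.7]
tcp_rot: [-1.57, -0.0, -2.875]
contact_force: [-0.2, 0.5, -0.5]
grip_width: 91.8
```

```bash
python3 - <<'E'
from h import *
C=np.array([[0.27,-0.93,-0.26,518.94],[-0.96,-0.26,-0.07,-269.19],[0,0.27,-0.96,476.65],[0,0,0,1]])
p,C2=cap('wrist'); save(p,'w2'); o,T=tool(); print(o['tool_pos'],o['time'],T[:3,:3].round(3).tolist())
# pan holes: use current intrinsics, rebuilt earlier pose
Rw=np.array([[-0.964,0.001,0.267],[-0.267,-0.001,-0.964],[-0.001,-1,0.001]]);T1=np.eye(4);T1[:3,:3]=Rw;T1[:3,3]=[445.16,-291.4,325.1]
C1=T1@np.array(p['mount'])
a,b=ray(p,C1,(302,97),6),ray(p,C1,(265,174),6);d=a-b
print('holes',a,b,'mid',(a+b)/2,np.linalg.norm(d),np.degrees(np.arctan2(d[1],d[0])))
for t,z in [('pan_seat',50),('blue_key',50),('green_key',50),('tray',5),('part_1',10)]: print(t,find(p,C2,t),regs(p,C2,t,z))
E
```

```text
[420.23575686 -26.55043341 324.62418542] 3.0 [[-0.965, -0.0, 0.262], [-0.262, -0.001, -0.965], [0.0, -1.0, 0.001]]
holes [ 540.86337044 -292.01496411    6.        ] [ 439.41799751 -273.49844991    6.        ] mid [ 490.14068398 -282.75670701    6.        ] 103.12140896303679 -10.344151309310057
pan_seat [(0.8, [518.0, -2.0, 45.0])] [(0.97, (281, 80), [520.3, 1.5], [221.1, 175.5], 'longdir', -5.1)]
blue_key [(0.79, [445.0, 57.0, 43.0])] [(0.62, (213, 136), [447.1, 58.4], [35.0, 33.4], 'longdir', -5.2), (0.44, (301, 165), [441.8, -43.7], [34.2, 33.3], 'longdir', -5.0)]
green_key [(0.69, [440.0, -46.0, 44.0])] [(0.56, (301, 165), [441.7, -43.7], [33.4, 33.1], 'longdir', -3.9)]
tray [(0.68, [487.0, 254.0, 4.0])] [(0.61, (55, 57), [484.8, 278.8], [173.9, 183.2], 'longdir', -106.0)]
part_1 [(0.75, [543.0, 296.0, 16.0]), (0.69, [464.0, 335.0, 12.0]), (0.59, [436.0, 255.0, 18.0])] [(0.83, (51, 101), [435.2, 268.4], [31.9, 38.3], 'longdir', -96.3), (0.62, (38, 6), [540.3, 302.7], [37.2, 12.4], 'longdir', -79.1), (0.46, (6, 64), [465.2, 333.0], [16.3, 18.9], 'longdir', -172.3)]
```

View pics/w2.png

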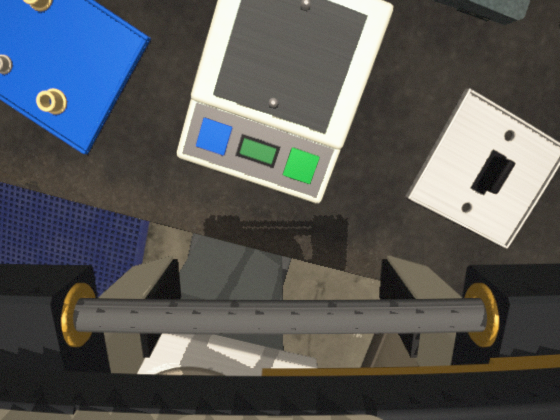

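The scale shows pegs at about (306,5) and (274,102), the blue key at (213,136) and the green key at (301,165). The tray is at upper left.

```bash
python3 - <<'E'
from h import *
p,C=cap('wrist')
g=p['img'][:,:,:].astype(float).min(2); 
cs=[]
for u,v in[(306,4),(274,102)]:
    y0=max(0,v-7);w=g[y0:v+8,u-8:u+9]; m=w>130; ys,xs=np.nonzero(m); c=(xs.mean()+u-8,ys.mean()+y0); print(c,m.sum()); cs.append(ray(p,C,c,61))
a,b=cs; d=a-b; print(a,b,(a+b)/2,np.linalg.norm(d),np.degrees(np.arctan2(d[1],d[0])))
for z in (45,50): print([ray(p,C,q,z).round(1) for q in [(213,136),(301,165)]])
E
```

```text
(np.float64(305.4074074074074), np.float64(1.9259259259259258)) 27
(np.float64(272.7241379310345), np.float64(101.58620689655173)) 29
[603.83151763  -1.80465856  61.        ] [500.45607671   4.44321779  61.        ] [552.14379717   1.31927961  61.        ] 103.56407555111979 -3.4586746926095624
[array([447.4,  59.8,  45. ]), array([441.8, -44.2,  45. ])]
[array([448.,  59.,  50.]), array([442.4, -43.8,  50. ])]
```

>>> {"api": "arm_command", "payload": {
  "deltas": [
    [0.012, 0.005, 0.04, 6],
    [0.016, 0.005, 0.04, 6],
    [0.02, 0.005, 0.038, 6],
    [0.024, 0.005, 0.036, 6],
    [0.012, 0.005, 0.02, 1.5]
  ]
}}

```text
time: 4.05
tool_pos: [350.1, -203.1, 299.4]
tcp_rot: [-1.57, -0.0, 2.957]
contact_force: [0.4, -0.2, -0.2]
grip_width: 91.6
```

```bash
python3 - <<'E'
from h import *
o,T=tool(); print(o['tool_pos'],T[:3,2]); print(delta([490,-282.7,230]))
E
```

```text
[ 350.14289262 -203.12875453  299.42595639] [-1.83306642e-01 -9.83055531e-01  7.05736032e-04]
[-0.15210062  0.06940317  0.05253722]
```

>>> {"api": "arm_command", "payload": {
  "deltas": [
    [-0.038, 0.015, 0.013, 0],
    [-0.038, 0.015, 0.013, 0],
    [-0.038, 0.015, 0.013, 0],
    [-0.038, 0.015, 0.013, 0],
    [0, 0, 0, 0]
  ]
}}

```text
time: 4.55
tool_pos: [493.9, -280.6, 235.1]
tcp_rot: [-1.573, -0.005, 2.962]
contact_force: [-0.1, 0.5, -0.1]
grip_width: 91.7
```

```bash
python3 - <<'E'
from h import *
p,C=cap('wrist'); save(p,'w3'); o,T=tool(); print(o['tool_pos'],T[:3,2])
print(find(p,C,'pan_grip')); print(regs(p,C,'pan_grip',12)); print(delta([490,-282.7,35]))
E
```

```text
[ 492.49103857 -279.61890491  236.80044327] [-0.17798958 -0.98403018 -0.00207867]
[(0.74, [498.0, -284.0, 6.0]), (0.63, [542.0, -65.0, 46.0])]
[(0.74, (283, 184), [492.9, -281.7], [159.0, 152.2], 'longdir', -100.2)]
[0.00063333 0.2045418  0.0039849 ]
```

View pics/w3.png

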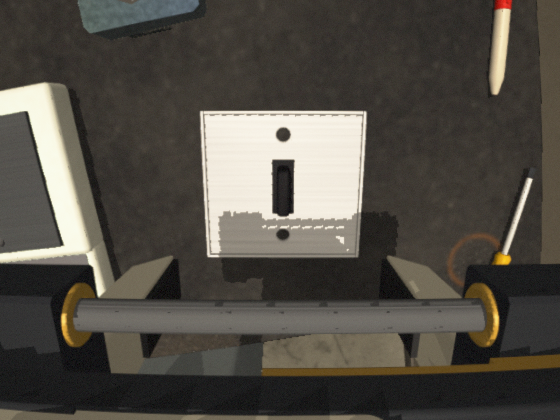

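>>> {"api": "arm_command", "payload": {
  "deltas": [
    [0.0, 0.045, 0.001, 0.2],
    [0.0, 0.045, 0.001, 0],
    [0, 0.045, 0.001, 0],
    [0, 0.04, 0, 0],
    [0, 0.025, 0, 0]
  ],
  "claw": 120
}}

```text
time: 5.2
tool_pos: [489.9, -281.3, 38.8]
tcp_rot: [-1.571, -0.001, 2.959]
contact_force: [-0.1, 0.2, 0.5]
grip_width: 56.0
```

>>> {"api": "arm_command", "payload": {
  "deltas": [
    [0, 0.012, 0, 0],
    [0, 0.003, 0, 0],
    [0, 0, 0, 0]
  ]
}}

```text
time: 5.5
tool_pos: [491.9, -282.7, 26.3]
tcp_rot: [-1.57, 0.002, 2.959]
contact_force: [-0.0, -0.9, 0.7]
grip_width: 48.8
```

```bash
python3 - <<'E'
from h import *
o,T=tool(); print(o['tool_pos'],T[:3,2],o['grip_width'],o['contact_force']); print(delta([491.5,-282.2,20]))
E
```

```text
[ 491.85123163 -282.71923262   26.25222008] [-0.18170032 -0.98335327  0.00115654] 48.812769586383915 [-0.03334164 -0.90337169  0.65022506]
[ 0.00045259  0.00625078 -0.000454  ]
```

>>> {"api": "arm_command", "payload": {
  "deltas": [
    [0, 0.006, 0, 0],
    [0, 0, 0, 0]
  ]
}}

```text
time: 5.7
tool_pos: [491.6, -282.5, 19.4]
tcp_rot: [-1.57, 0.001, 2.959]
contact_force: [-0.5, -0.6, 0.2]
grip_width: 48.8
```

>>> {"api": "arm_command", "payload": {
  "deltas": [
    [0, 0, 0, 0],
    [0, 0, 0, 0],
    [0, 0, 0, 0],
    [0, 0, 0, 0],
    [0, 0, 0, 0]
  ],
  "claw": 255
}}

```text
time: 6.2
tool_pos: [491.3, -282.3, 18.7]
tcp_rot: [-1.571, 0.0, 2.959]
contact_force: [-0.2, -0.3, -0.5]
grip_width: 12.6
```

>>> {"api": "arm_command", "payload": {
  "deltas": [
    [0, 0, 0, 0],
    [0, 0, 0, 0],
    [0, 0, 0, 0],
    [0, -0.005, 0, 0],
    [0, -0.01, 0, 0]
  ]
}}

```text
time: 6.7
tool_pos: [490.5, -281.6, 33.1]
tcp_rot: [-1.572, -0.003, 2.959]
contact_force: [-0.8, -0.4, -3.8]
grip_width: 11.8
```

```bash
python3 - <<'E'
from h import *
o,T=tool(); print(o['tool_pos'],T[:3,2],o['grip_width'],o['contact_force'])
E
```

```text
[ 490.4675002  -281.63047943   33.07354988] [-0.1818307  -0.98332894 -0.00133875] 11.750515857218314 [-0.79807884 -0.43096932 -3.76600301]
```

>>> {"api": "arm_command", "payload": {
  "deltas": [
    [0, -0.02, 0, 0],
    [0, -0.025, 0, 0],
    [0, -0.025, 0, 0],
    [0, -0.02, 0, 0],
    [0, 0, 0, 0]
  ]
}}

```text
time: 7.2
tool_pos: [492.7, -283.3, 127.1]
tcp_rot: [-1.568, 0.006, 2.959]
contact_force: [0.3, -0.4, -3.5]
grip_width: 12.0
```

```bash
python3 - <<'E'
from h import *
p,C=cap('wrist'); save(p,'w4'); o,T=tool(); print(o['tool_pos'],T[:3,2],o['grip_width'],o['contact_force'])
cv2.imwrite('pics/w4c.png',cv2.resize(p['img'][60:420,100:460,::-1],(600,600)))
E
```

```text
[ 491.86335331 -282.60024955  125.09016271] [-0.18169733 -0.98335349  0.00141387] 11.690710578946256 [-0.15626061  0.72075749 -4.38836424]
```

View pics/w4.png

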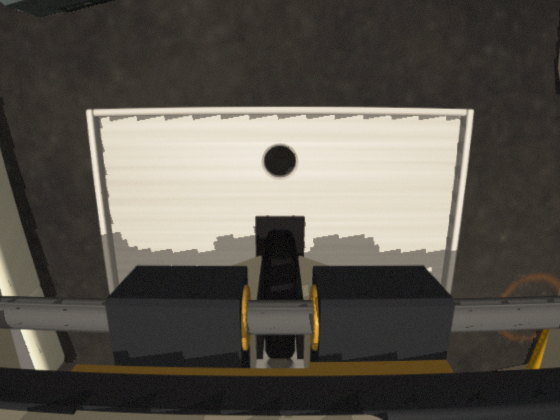

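```bash
python3 - <<'E'
from h import *
p,C=cap('wrist'); M=np.array(p['mount']); K=np.array(p['camera_matrix']);D=np.array(p['dist_coeffs'])
def rt(uv,y):
    q=cv2.undistortPoints(np.array([[uv]],float),K,D)[0,0]; d=M[:3,:3]@np.r_[q,1]; o=M[:3,3]; return o+d*(y-o[1])/d[1]
g=p['img'].astype(float).max(2); w=g[138:182,258:302]<90; ys,xs=np.nonzero(w); c=(xs.mean()+258,ys.mean()+138); print(c,w.sum())
h=rt(c,12.7+1); print('hole',h)
l,r=rt((91,112),6.7),rt((470,112),6.7); print(l,r,(l+r)/2,'pan yaw in tool',np.degrees(np.arctan2((r-l)[0],(r-l)[2])))
o,T=tool(); print(o['tool_pos'],T.round(4).tolist())
E
```

```text
(np.float64(279.4111261872456), np.float64(160.31478968792402)) 737
hole [-54.07893195  13.7         -1.63504386]
[-75.38466651   6.7        -79.10148386] [-75.45736909   6.7         76.73901718] [-75.4210178    6.7         -1.18123334] pan yaw in tool -0.026729577028281513
[ 491.09639529 -282.0864479   123.65257849] [[-0.9833, 0.0, -0.1817, 491.0964], [0.1817, -0.0001, -0.9833, -282.0864], [-0.0, -1.0, 0.0001, 123.6526], [0.0, 0.0, 0.0, 1.0]]
```

>>> {"api": "arm_command", "payload": {
  "deltas": [
    [0, 0, 0, -3.6],
    [0, 0, 0, -3.6],
    [0.003, 0, -0.03, 0],
    [0.004, 0, -0.04, 0],
    [0.005, 0, -0.04, 0]
  ]
}}

```text
time: 7.8
tool_pos: [484.4, -170.4, 121.9]
tcp_rot: [-1.572, -0.003, 3.083]
contact_force: [0.5, -0.2, -3.3]
grip_width: 11.7
```

>>> {"api": "arm_command", "payload": {
  "deltas": [
    [0.005, 0, -0.04, 0],
    [0.005, 0, -0.04, 0],
    [0.005, 0, -0.04, 0],
    [0.003, 0, -0.03, 0],
    [0.002, 0, -0.02, 0]
  ]
}}

```text
time: 8.3
tool_pos: [473.8, 1.4, 122.3]
tcp_rot: [-1.571, -0.003, 3.086]
contact_force: [-0.2, -0.3, -3.4]
grip_width: 11.6
```

>>> {"api": "arm_command", "payload": {
  "deltas": [
    [0, 0, 0, 0],
    [0, 0, 0, 0],
    [0, 0, 0, 0]
  ]
}}

```text
time: 8.6
tool_pos: [475.1, -1.6, 123.1]
tcp_rot: [-1.571, -0.001, 3.084]
contact_force: [0.5, -0.6, -3.6]
grip_width: 11.5
```

```bash
python3 - <<'E'
from h import *
p,C=cap('wrist'); save(p,'w5'); o,T=tool(); print(o['tool_pos'],T[:3,:3].round(4).tolist(),o['grip_width'],o['contact_force'])
print(delta([475,0.3,125]))
E
```

```text
[475.21067612  -1.75438259 123.21667527] [[-0.9983, -0.0009, -0.0581], [0.0581, -0.0002, -0.9983], [0.0009, -1.0, 0.0002]] 11.87060241032442 [-0.33226884  0.15894197 -3.70768265]
[ 0.00033131 -0.00178345 -0.0020383 ]
```

View pics/w5.png

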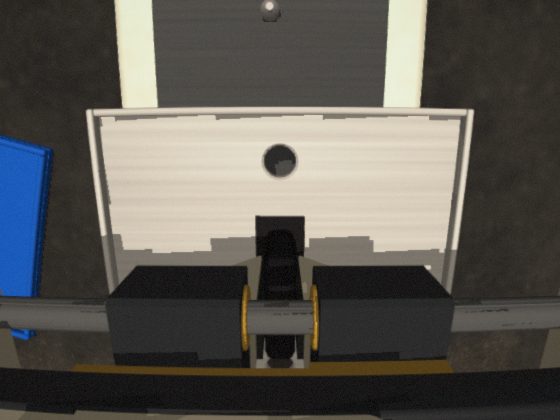

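```bash
python3 - <<'E'
from h import *
p,C=cap('wrist'); M=np.array(p['mount']); K=np.array(p['camera_matrix']);D=np.array(p['dist_coeffs'])
def rt(uv,y):
    q=cv2.undistortPoints(np.array([[uv]],float),K,D)[0,0]; d=M[:3,:3]@np.r_[q,1]; o=M[:3,3]; return (o+d*(y-o[1])/d[1]).round(1)
g=p['img'].astype(float).max(2); w=g[138:182,258:302]<90; ys,xs=np.nonzero(w); print('hole',(xs.mean()+258,ys.mean()+138),rt((xs.mean()+258,ys.mean()+138),13.7))
print(g[0:24,258:284].astype(int))
print('peg',rt((270,9),61.2), rt((270,9),65))
print('support edges',rt((155,80),73),rt((388,80),73),rt((153,10),73),rt((387,10),73))
E
```

```text
hole (np.float64(279.3927125506073), np.float64(159.9851551956815)) [-54.4  13.7  -1.5]
[[ 78  81  77  82  78  88 108 123 128 130 131 131 128 124 119 108  94  84
   78  77  81  80  82  77  84  80]
 [ 78  77  81  80  91 106 124 129 136 137 145 146 137 130 128 118 108  89
   81  78  81  82  79  78  83  78]
 [ 79  82  77  83 104 120 130 137 149 168 183 184 172 151 133 120 113 104
   90  81  79  77  75  81  84  79]
 [ 75  83  82  96 113 128 137 151 182 206 218 219 214 192 153 128 115 111
  101  87  83  80  80  81  81  80]
 [ 83  82  89 108 120 130 137 172 207 220 221 220 219 214 176 135 118 111
  107  93  85  82  81  82  77  80]
 [ 84  81  93 109 122 126 141 185 219 222 220 222 220 219 190 141 119 110
  107  95  83  80  81  85  83  83]
 [ 85  85  97 113 118 123 137 184 219 222 219 221 220 219 194 146 115 108
  104  96  85  82  82  80  83  81]
 [ 82  84  96 110 116 116 130 179 217 220 220 221 223 220 184 133 107 102
  102  90  83  82  78  83  76  80]
 [ 83  84  94 105 109 108 122 158 205 218 220 221 219 205 155 116 104 102
   95  95  91  83  82  78  82  80]
 [ 79  81  93 100 102 108 110 1
[... 1054 characters left out ...]
 79]
 [ 76  80  78  74  63  50  55  67  69  66  67  64  69  67  66  64  59  51
   46  70  74  76  78  76  78  77]
 [ 73  75  74  74  61  49  48  58  63  66  66  66  66  65  61  59  50  43
   48  66  76  73  73  74  75  75]
 [ 79  82  78  76  63  45  48  49  47  51  53  56  58  53  49  49  52  49
   51  71  75  77  76  75  77  77]
 [ 75  77  80  75  64  49  53  52  44  46  48  54  69  75  75  73  75  72
   74  77  79  74  78  81  77  78]
 [ 78  76  78  78  75  77  75  73  75  77  76  77  77  79  79  76  81  77
   80  80  74  77  81  81  81  79]]
peg [-126.6   61.2   -6.3] [-127.6   65.    -6.4]
support edges [-92.8  73.  -72.1] [-92.6  73.   59.9] [-130.1   73.   -70.9] [-129.8   73.    57.4]
```

>>> {"api": "arm_command", "payload": {
  "deltas": [
    [-0.02, 0, -0.003, 0],
    [-0.03, 0.002, -0.0025, 0],
    [-0.0245, 0.01, 0, 0],
    [0, 0.015, 0, 0],
    [0, 0.008, 0, 0]
  ]
}}

```text
time: 9.2
tool_pos: [549.7, -0.5, 87.1]
tcp_rot: [-1.571, -0.002, 3.083]
contact_force: [-1.1, -0.3, -3.5]
grip_width: 12.1
```

>>> {"api": "arm_command", "payload": {
  "deltas": [
    [0, 0, 0, 0],
    [0, 0, 0, 0],
    [0, 0, 0, 0]
  ]
}}

```text
time: 9.5
tool_pos: [550.2, 0.1, 89.5]
tcp_rot: [-1.571, 0.001, 3.084]
contact_force: [0.1, 0.0, -2.8]
grip_width: 11.7
```

```bash
python3 - <<'E'
from h import *
o,T=tool(); print(o['tool_pos'],T[:3,:3].round(4).tolist(),o['grip_width'],o['contact_force'])
print(delta([549.6,-0.4,70]))
E
```

```text
[5.50235964e+02 1.05703908e-01 8.94822317e+01] [[-0.9984, 0.0012, -0.0573], [0.0573, -0.0003, -0.9984], [-0.0012, -1.0, 0.0002]] 11.733226729944628 [ 0.11842652  0.01967255 -2.7524551 ]
[0.00062971 0.0194816  0.00053706]
```

>>> {"api": "arm_command", "payload": {
  "deltas": [
    [0.0005, 0.007, 0.0005, 0],
    [0, 0.004, 0, 0],
    [0, 0.002, 0, 0],
    [0, 0, 0, 0]
  ]
}}

```text
time: 9.9
tool_pos: [549.2, -0.1, 75.3]
tcp_rot: [-1.571, -0.001, 3.085]
contact_force: [-0.2, 0.6, -3.8]
grip_width: 11.7
```

>>> {"api": "arm_command", "payload": {
  "deltas": [
    [0, 0.002, 0, 0],
    [0, 0.002, 0, 0],
    [0, 0, 0, 0]
  ]
}}

```text
time: 10.2
tool_pos: [549.4, -0.1, 71.4]
tcp_rot: [-1.571, -0.0, 3.085]
contact_force: [0.2, -0.1, -3.1]
grip_width: 11.6
```

>>> {"api": "arm_command", "payload": {
  "deltas": [
    [0, 0.0015, 0, 0],
    [0, 0.001, 0, 0],
    [0, 0, 0, 0]
  ]
}}

```text
time: 10.5
tool_pos: [549.5, -0.1, 69.1]
tcp_rot: [-1.571, -0.0, 3.084]
contact_force: [-0.1, -0.5, -3.4]
grip_width: 12.2
```

>>> {"api": "arm_command", "payload": {
  "deltas": [
    [0, 0.001, 0, 0],
    [0, 0, 0, 0]
  ]
}}

```text
time: 10.7
tool_pos: [549.6, -0.2, 68.8]
tcp_rot: [-1.571, 0.0, 3.085]
contact_force: [-1.9, 0.4, 3.6]
grip_width: 11.6
```

>>> {"api": "arm_command", "payload": {
  "deltas": [
    [0, 0, 0, 0],
    [0, 0, 0, 0],
    [0, 0, 0, 0],
    [0, 0, 0, 0],
    [0, -0.01, 0, 0]
  ],
  "claw": 130
}}

```text
time: 11.2
tool_pos: [548.7, -0.1, 77.4]
tcp_rot: [-1.571, -0.003, 3.084]
contact_force: [-0.2, -0.8, -0.6]
grip_width: 43.9
```

>>> {"api": "arm_command", "payload": {
  "deltas": [
    [0, -0.03, 0, 0],
    [0, -0.04, 0, 0],
    [0.02, -0.03, 0, 0],
    [0.04, -0.02, -0.01, 0],
    [0.04, -0.02, -0.015, 0]
  ]
}}

```text
time: 11.7
tool_pos: [450.3, 30.4, 219.7]
tcp_rot: [-1.571, 0.002, 3.083]
contact_force: [-1.0, 0.2, 0.8]
grip_width: 44.7
```

>>> {"api": "arm_command", "payload": {
  "deltas": [
    [0.01, 0, -0.02, 0],
    [0, 0, 0, 0],
    [0, 0, 0, 0]
  ],
  "claw": 255
}}

```text
time: 12.0
tool_pos: [442.7, 51.0, 218.8]
tcp_rot: [-1.57, 0.002, 3.086]
contact_force: [-0.7, 0.4, 0.0]
grip_width: 25.9
```

```bash
python3 - <<'E'
from h import *
p,C=cap('wrist'); save(p,'w6'); o,T=tool(); print(o['tool_pos'],T[:3,:3].round(4).tolist(),o['grip_width'],o['contact_force'])
for t,z in [('pan_grip',62),('blue_key',46),('green_key',46)]: print(t,find(p,C,t),regs(p,C,t,z))
E
```

```text
[442.88208655  50.65734418 218.43559799] [[-0.9984, 0.0008, -0.0567], [0.0567, -0.0005, -0.9984], [-0.0008, -1.0, 0.0004]] 21.053976154207703 [ 0.82365506 -0.8089255  -0.09387263]
pan_grip [(0.72, [540.0, 2.0, 54.0])] [(0.83, (338, 81), [536.9, 0.1], [159.4, 124.2], 'longdir', -92.2)]
blue_key [(0.72, [446.0, 55.0, 44.0])] [(0.74, (271, 194), [447.6, 59.6], [32.7, 33.0], 'longdir', 177.2), (0.44, (4, 187), [469.4, 302.4], [9.1, 18.9], 'longdir', 166.0)]
green_key [(0.74, [442.0, -45.0, 46.0]), (0.59, [550.0, 297.0, 17.0]), (0.55, [445.0, 17.0, 43.0])] [(0.63, (389, 195), [441.4, -43.8], [33.6, 35.0], 'longdir', -94.8), (0.34, (334, 116), [506.0, 1.4], [192.0, 175.6], 'longdir', -5.1)]
```

View pics/w6.png

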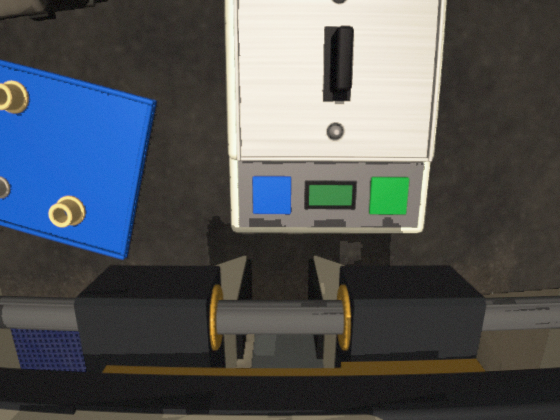

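The pan is seated: the near peg shows through its hole at (335,131), and the pan is square to the scale. I'll press the blue key next.

>>> {"api": "arm_command", "payload": {
  "deltas": [
    [-0.004, 0.03, -0.0085, 0],
    [0, 0.04, 0, 0],
    [0, 0.04, 0, 0],
    [0, 0.03, 0, 0],
    [0, 0.014, 0, 0]
  ]
}}

```text
time: 12.85
tool_pos: [445.2, 59.1, 61.4]
tcp_rot: [-1.571, -0.005, 3.084]
contact_force: [0.4, -1.1, 1.7]
grip_width: 0.5
```

>>> {"api": "arm_command", "payload": {
  "deltas": [
    [0, 0, 0, 0],
    [0, 0, 0, 0],
    [0, 0, 0, 0]
  ]
}}

```text
time: 13.15
tool_pos: [447.6, 59.2, 65.1]
tcp_rot: [-1.571, 0.002, 3.084]
contact_force: [0.4, 0.4, 0.6]
grip_width: 0.3
```

>>> {"api": "arm_command", "payload": {
  "deltas": [
    [0, 0.005, 0, 0],
    [0, 0.003, 0, 0],
    [0, 0.001, 0, 0],
    [0, 0, 0, 0]
  ]
}}

```text
time: 13.55
tool_pos: [446.7, 59.3, 55.1]
tcp_rot: [-1.571, -0.0, 3.085]
contact_force: [-0.5, 0.3, -0.6]
grip_width: 0.2
```

>>> {"api": "arm_command", "payload": {
  "deltas": [
    [0, 0.001, 0, 0],
    [0, 0, 0, 0]
  ]
}}

```text
time: 13.75
tool_pos: [446.8, 59.3, 54.2]
tcp_rot: [-1.571, 0.0, 3.085]
contact_force: [0.5, 0.6, -0.5]
grip_width: 0.4
```

>>> {"api": "arm_command", "payload": {
  "deltas": [
    [0, 0.001, 0, 0],
    [0, 0, 0, 0]
  ]
}}

```text
time: 13.95
tool_pos: [446.7, 59.3, 53.1]
tcp_rot: [-1.571, -0.0, 3.085]
contact_force: [-0.0, -1.0, -0.4]
grip_width: 0.5
```

>>> {"api": "arm_command", "payload": {
  "deltas": [
    [0, 0.001, 0, 0],
    [0, 0, 0, 0]
  ]
}}

```text
time: 14.15
tool_pos: [446.7, 59.3, 52.1]
tcp_rot: [-1.571, -0.0, 3.085]
contact_force: [-0.2, 0.7, 0.2]
grip_width: 0.4
```

>>> {"api": "arm_command", "payload": {
  "deltas": [
    [0, 0.001, 0, 0],
    [0, 0, 0, 0]
  ]
}}

```text
time: 14.35
tool_pos: [446.8, 59.3, 51.2]
tcp_rot: [-1.571, 0.0, 3.085]
contact_force: [-0.6, 0.4, 2.4]
grip_width: 0.2
```

>>> {"api": "arm_command", "payload": {
  "deltas": [
    [0, 0.0005, 0, 0],
    [0, 0, 0, 0]
  ]
}}

```text
time: 14.55
tool_pos: [446.8, 59.3, 50.8]
tcp_rot: [-1.571, 0.0, 3.084]
contact_force: [-1.1, 0.5, 3.4]
grip_width: 0.4
```

>>> {"api": "arm_command", "payload": {
  "deltas": [
    [0, 0.0008, 0, 0],
    [0, 0, 0, 0],
    [0, 0, 0, 0]
  ]
}}

```text
time: 14.85
tool_pos: [446.8, 59.3, 50.0]
tcp_rot: [-1.571, 0.0, 3.084]
contact_force: [-0.8, 0.1, 5.4]
grip_width: 0.3
```

>>> {"api": "arm_command", "payload": {
  "deltas": [
    [0, 0.0006, 0, 0],
    [0, 0, 0, 0],
    [0, 0, 0, 0]
  ]
}}

```text
time: 15.15
tool_pos: [446.8, 59.3, 49.7]
tcp_rot: [-1.571, 0.0, 3.085]
contact_force: [-2.2, 0.7, 8.9]
grip_width: 0.6
```

The blue key yielded: force rose gradually to 8.9 N and was held for more than 0.3 s. On to the tray.

>>> {"api": "arm_command", "payload": {
  "deltas": [
    [0, -0.02, 0, 0],
    [0, -0.045, 0, 0],
    [0, -0.045, 0, 0],
    [0.01, -0.045, -0.03, 0],
    [0.01, -0.045, -0.045, 0]
  ]
}}

```text
time: 15.65
tool_pos: [433.5, 122.3, 237.2]
tcp_rot: [-1.571, 0.002, 3.082]
contact_force: [1.1, 0.0, -0.3]
grip_width: 0.6
```

>>> {"api": "arm_command", "payload": {
  "deltas": [
    [0.01, 0, -0.045, 0],
    [0.01, 0, -0.045, 0],
    [0.01, 0, -0.045, 0],
    [0.01, 0, -0.013, 5],
    [0, 0, 0, 5.5]
  ],
  "claw": 112
}}

```text
time: 16.15
tool_pos: [400.5, 274.6, 234.5]
tcp_rot: [-1.571, -0.001, 2.901]
contact_force: [-0.3, -1.3, -0.4]
grip_width: 36.1
```

>>> {"api": "arm_command", "payload": {
  "deltas": [
    [0, 0, 0, 0],
    [0, 0, 0, 0],
    [0, 0, 0, 0]
  ]
}}

```text
time: 16.45
tool_pos: [402.2, 272.0, 235.0]
tcp_rot: [-1.571, -0.0, 2.902]
contact_force: [0.8, -0.4, -0.4]
grip_width: 51.5
```

```bash
python3 - <<'E'
from h import *
p,C=cap('wrist'); save(p,'w7'); o,T=tool(); print(o['tool_pos'],T[:3,:3].round(4).tolist(),o['grip_width'],o['contact_force'])
print(regs(p,C,'tray',8)); print(find(p,C,'part_1')); print(regs(p,C,'part_1',18)); print(find(p,C,'part_2'))
E
```

```text
[402.2382718  271.98718128 235.05453392] [[-0.9714, -0.0, -0.2376], [0.2376, -0.0001, -0.9714], [-0.0, -1.0, 0.0001]] 51.541190882428445 [0.27320618 0.05576586 0.01852188]
[(0.68, (250, 99), [490.3, 282.2], [168.1, 195.1], 'longdir', -108.7)]
[(0.92, [553.0, 306.0, 26.0]), (0.56, [439.0, 263.0, 22.0]), (0.56, [465.0, 340.0, 18.0])]
[(0.98, (279, 154), [436.5, 265.9], [28.7, 27.9], 'longdir', -103.7), (0.72, (201, 142), [464.7, 336.2], [22.8, 21.8], 'longdir', -61.1), (0.55, (211, 43), [549.1, 302.1], [29.1, 29.5], 'longdir', 164.8)]
[(0.92, [553.0, 306.0, 26.0]), (0.56, [439.0, 263.0, 22.0]), (0.56, [465.0, 340.0, 18.0])]
```

View pics/w7.png

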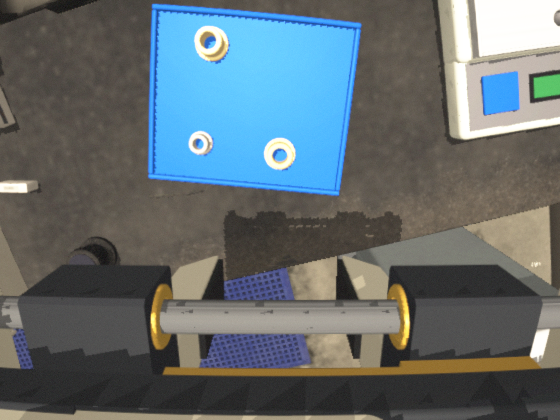

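The tray view shows brass A at (279,154), steel B at (201,142) and brass C at (211,43). I'll pick A first.

```bash
python3 - <<'E'
from h import *
print(delta([436.2,264.8,20]))
E
```

```text
[-0.0348035   0.21510767 -0.00100501]
```

>>> {"api": "arm_command", "payload": {
  "deltas": [
    [-0.015, 0.02, -0.001, 0],
    [-0.02, 0.045, 0, 0],
    [0, 0.045, 0, 0],
    [0, 0.04, 0, 0],
    [0, 0.03, 0, 0]
  ]
}}

```text
time: 17.2
tool_pos: [435.4, 264.4, 52.7]
tcp_rot: [-1.569, -0.002, 2.901]
contact_force: [0.5, 0.8, 0.1]
grip_width: 51.5
```

>>> {"api": "arm_command", "payload": {
  "deltas": [
    [0, 0.02, 0, 0],
    [0, 0.008, 0, 0],
    [0, 0, 0, 0],
    [0, 0, 0, 0]
  ]
}}

```text
time: 17.6
tool_pos: [437.0, 265.3, 28.0]
tcp_rot: [-1.572, 0.001, 2.901]
contact_force: [-0.5, -0.4, 0.2]
grip_width: 51.0
```

```bash
python3 - <<'E'
from h import *
print(tool()[0]['tool_pos'],delta([436.2,264.8,18.5]))
E
```

```text
[436.95643763 265.3022285   28.04034577] [0.00062828 0.00953888 0.00067653]
```

>>> {"api": "arm_command", "payload": {
  "deltas": [
    [0, 0.009, 0, 0],
    [0, 0, 0, 0],
    [0, 0, 0, 0]
  ]
}}

```text
time: 17.9
tool_pos: [436.3, 265.1, 18.4]
tcp_rot: [-1.571, 0.0, 2.901]
contact_force: [0.4, -0.0, 0.3]
grip_width: 51.2
```

>>> {"api": "arm_command", "payload": {
  "deltas": [
    [0, 0, 0, 0],
    [0, 0, 0, 0],
    [0, 0, 0, 0],
    [0, 0, 0, 0],
    [0, 0, 0, 0]
  ],
  "claw": 255
}}

```text
time: 18.4
tool_pos: [436.3, 265.1, 18.2]
tcp_rot: [-1.571, 0.0, 2.901]
contact_force: [-0.6, -0.5, 0.5]
grip_width: 23.1
```

>>> {"api": "arm_command", "payload": {
  "deltas": [
    [0, 0, 0, 0],
    [0, 0, 0, 0],
    [0, -0.01, 0, 0],
    [0, -0.03, 0, 0],
    [0, -0.03, 0, 0]
  ]
}}

```text
time: 18.9
tool_pos: [435.7, 264.9, 88.9]
tcp_rot: [-1.57, -0.001, 2.901]
contact_force: [0.7, -0.5, -1.2]
grip_width: 23.0
```

>>> {"api": "arm_command", "payload": {
  "deltas": [
    [0, -0.03, 0, 0],
    [0, -0.02, 0, 0],
    [0, 0, 0, -5.4],
    [0, 0, 0, -5]
  ]
}}

```text
time: 19.3
tool_pos: [436.5, 265.2, 139.7]
tcp_rot: [-1.572, 0.002, 3.086]
contact_force: [0.3, -1.1, -0.1]
grip_width: 23.1
```

```bash
python3 - <<'E'
from h import *
o,T=tool(); print(o,delta([552+40*.998+42*.058,0-40*.058+42,120]),delta([552-40*.998+42*.058,0+40*.058+42,120]))
E
```

```text
{'time': 19.3, 'joint_positions': array([ 3.95866142e-01,  4.14355669e-01,  1.70127358e+00, -4.99203490e-05,
        1.02362528e+00,  2.02184429e+00]), 'dq': array([ 1.05947683e-03,  1.38262022e-02,  1.33669627e-02,  6.12413258e-04,
       -2.02418915e-03, -8.63814295e-01]), 'tau': array([ 1.35469218e-02, -4.48552537e+01, -2.19637710e+01, -1.41374472e-03,
       -1.12621542e-01,  1.15776759e+00]), 'tool_pos': array([436.5454002 , 265.23441173, 139.6784208 ]), 'tcp_rot': array([-1.57177711e+00,  2.12289926e-03,  3.08643571e+00]), 'contact_force': array([ 0.28870263, -1.05692198, -0.08253385]), 'moment': array([-0.00102428, -0.01441085, -0.04611888]), 'grip_width': 23.056927357353782} [-0.16996303  0.01982692  0.21653101] [-0.08998883  0.01965737  0.2162994 ]
```

>>> {"api": "arm_command", "payload": {
  "deltas": [
    [-0.025, 0, 0.03, 0],
    [-0.03, 0, 0.04, 0],
    [-0.03, 0, 0.04, 0],
    [-0.03, 0, 0.04, 0],
    [-0.03, 0, 0.04, 0]
  ]
}}

```text
time: 19.8
tool_pos: [570.6, 65.1, 138.9]
tcp_rot: [-1.571, 0.0, 3.083]
contact_force: [0.4, 1.0, -0.5]
grip_width: 22.9
```

>>> {"api": "arm_command", "payload": {
  "deltas": [
    [-0.025, 0.01, 0.0265, 0],
    [0, 0.02, 0, 0],
    [0, 0.02, 0, 0],
    [0, 0.005, 0, 0],
    [0, 0, 0, 0]
  ]
}}

```text
time: 20.3
tool_pos: [592.7, 39.1, 82.9]
tcp_rot: [-1.571, -0.002, 3.083]
contact_force: [0.1, 0.1, -0.9]
grip_width: 23.2
```

```bash
python3 - <<'E'
from h import *
o,T=tool(); print(o['tool_pos'],o['grip_width'],delta([552+40*.998+42*.058,0-40*.058+42,69.8]))
E
```

```text
[592.71008128  39.05260937  82.87933019] 23.23486665124933 [-0.00162642  0.01307679 -0.00072377]
```

>>> {"api": "arm_command", "payload": {
  "deltas": [
    [-0.001, 0.008, -0.001, 0],
    [0, 0.004, 0, 0],
    [0, 0.001, 0, 0],
    [0, 0, 0, 0]
  ]
}}

```text
time: 20.7
tool_pos: [594.3, 40.0, 70.3]
tcp_rot: [-1.571, 0.0, 3.083]
contact_force: [0.2, -0.3, -0.9]
grip_width: 22.9
```

>>> {"api": "arm_command", "payload": {
  "deltas": [
    [0, 0, 0, 0]
  ]
}}

```text
time: 20.8
tool_pos: [594.4, 39.9, 70.5]
tcp_rot: [-1.571, 0.001, 3.083]
contact_force: [0.9, -0.1, -0.1]
grip_width: 23.4
```

>>> {"api": "arm_command", "payload": {
  "deltas": [
    [0, 0.001, 0, 0],
    [0, 0, 0, 0]
  ]
}}

```text
time: 21.0
tool_pos: [594.3, 39.9, 69.2]
tcp_rot: [-1.571, 0.0, 3.083]
contact_force: [-0.4, 0.6, 0.4]
grip_width: 22.9
```

>>> {"api": "arm_command", "payload": {
  "deltas": [
    [0, 0, 0, 0],
    [0, 0, 0, 0],
    [0, 0, 0, 0],
    [0, -0.005, 0, 0],
    [0, -0.015, 0, 0]
  ],
  "claw": 152
}}

```text
time: 21.5
tool_pos: [593.3, 39.9, 88.3]
tcp_rot: [-1.571, -0.003, 3.083]
contact_force: [-0.1, -0.3, 0.6]
grip_width: 36.9
```

>>> {"api": "arm_command", "payload": {
  "deltas": [
    [0, -0.03, 0, 0],
    [0, -0.04, 0, 0],
    [0.03, -0.02, -0.03, 0],
    [0.04, -0.02, -0.04, 0],
    [0.04, 0, -0.04, 0]
  ],
  "claw": 120
}}

```text
time: 22.0
tool_pos: [502.0, 145.0, 198.7]
tcp_rot: [-1.572, 0.006, 3.081]
contact_force: [-0.1, 1.6, -0.7]
grip_width: 48.3
```

```bash
python3 - <<'E'
from h import *
o,T=tool(); print(o['tool_pos'],o['grip_width']); p,C=cap('wrist')
print(find(p,C,'part_1'),find(p,C,'pan_grip'),regs(p,C,'part_1',16)); print(delta([462,300,150]),delta([400,280,180]))
E
```

```text
[501.98836076 144.98394468 198.69154616] 48.286794732258485
[(0.86, [593.0, 41.0, 72.0]), (0.75, [556.0, 299.0, 26.0]), (0.62, [504.0, 283.0, 8.0]), (0.61, [466.0, 337.0, 14.0])] [(0.81, [552.0, 8.0, 58.0])] [(0.95, (103, 154), [551.5, 301.8], [35.0, 29.4], 'longdir', -94.5), (0.91, (416, 82), [596.0, 24.4], [38.7, 34.7], 'longdir', -91.9), (0.7, (84, 246), [466.2, 336.2], [27.0, 23.5], 'longdir', -93.2), (0.57, (384, 257), [438.9, 51.3], [32.3, 37.8], 'longdir', -96.6)]
[ 0.04801188  0.04652393 -0.15258161] [ 0.10874058  0.01644112 -0.12910718]
```

```bash
python3 - <<'E'
from h import *
print(delta([550.3,300.5,60]))
E
```

```text
[-0.0399934   0.13664606 -0.15807807]
```

>>> {"api": "arm_command", "payload": {
  "deltas": [
    [-0.01, 0, -0.04, 0],
    [-0.01, 0.02, -0.04, 0],
    [-0.01, 0.035, -0.04, 0],
    [-0.01, 0.04, -0.038, 0],
    [0, 0.04, 0, 0]
  ]
}}

```text
time: 22.7
tool_pos: [551.1, 295.5, 66.5]
tcp_rot: [-1.573, 0.004, 3.084]
contact_force: [0.1, -0.6, -0.3]
grip_width: 48.7
```

>>> {"api": "arm_command", "payload": {
  "deltas": [
    [0, 0, 0, 0],
    [0, 0, 0, 0]
  ]
}}

```text
time: 22.9
tool_pos: [549.1, 291.4, 67.6]
tcp_rot: [-1.57, -0.001, 3.081]
contact_force: [-0.1, -0.4, 0.1]
grip_width: 48.4
```

```bash
python3 - <<'E'
from h import *
o,T=tool(); print(o['tool_pos'],o['grip_width'],delta([550.3,300.5,18.5]))
E
```

```text
[549.11090602 291.43494506  67.58343512] 48.44104901596068 [-0.00070599  0.04907376 -0.00916736]
```

>>> {"api": "arm_command", "payload": {
  "deltas": [
    [-0.001, 0, -0.009, 0],
    [0, 0.02, 0, 0],
    [0, 0.02, 0, 0],
    [0, 0.009, 0, 0],
    [0, 0, 0, 0]
  ]
}}

```text
time: 23.4
tool_pos: [550.4, 301.4, 19.3]
tcp_rot: [-1.571, 0.0, 3.082]
contact_force: [-0.2, -0.3, -0.7]
grip_width: 48.5
```

>>> {"api": "arm_command", "payload": {
  "deltas": [
    [0, 0, 0, 0],
    [0, 0, 0, 0],
    [0, 0, 0, 0],
    [0, 0, 0, 0],
    [0, 0, 0, 0]
  ],
  "claw": 255
}}

```text
time: 23.9
tool_pos: [550.4, 301.6, 19.5]
tcp_rot: [-1.571, 0.001, 3.083]
contact_force: [-0.8, 0.4, 3.7]
grip_width: 22.8
```

>>> {"api": "arm_command", "payload": {
  "deltas": [
    [0, 0, 0, 0],
    [0, 0, 0, 0],
    [0, -0.01, 0, 0],
    [0, -0.03, 0, 0],
    [0, -0.03, 0, 0]
  ]
}}

```text
time: 24.4
tool_pos: [549.4, 301.2, 89.1]
tcp_rot: [-1.57, -0.002, 3.083]
contact_force: [0.6, 0.6, -0.6]
grip_width: 22.8
```

>>> {"api": "arm_command", "payload": {
  "deltas": [
    [0, -0.03, 0, 0],
    [0, -0.02, 0, 0],
    [0, 0, 0, 0],
    [0, 0, 0, 0]
  ]
}}

```text
time: 24.8
tool_pos: [549.7, 301.4, 138.5]
tcp_rot: [-1.571, -0.0, 3.083]
contact_force: [0.6, 0.9, -1.2]
grip_width: 22.9
```

```bash
python3 - <<'E'
from h import *
o,T=tool(); print(o['tool_pos'],T[:3,2],o['grip_width'],delta([552-40*.998+42*.058,0+40*.058+42,120]))
E
```

```text
[549.72969165 301.38532723 138.54573241] [-5.87674273e-02 -9.98271687e-01  1.68050780e-04] 22.907074573438646 [0.02004193 0.01859334 0.25868734]
```

>>> {"api": "arm_command", "payload": {
  "deltas": [
    [0.003, 0, 0.04, 0],
    [0.003, 0, 0.045, 0],
    [0.003, 0, 0.045, 0],
    [0.004, 0, 0.045, 0],
    [0.004, 0, 0.045, 0]
  ]
}}

```text
time: 25.3
tool_pos: [518.5, 81.2, 137.0]
tcp_rot: [-1.57, -0.003, 3.083]
contact_force: [-0.0, 0.3, -0.5]
grip_width: 23.0
```

>>> {"api": "arm_command", "payload": {
  "deltas": [
    [0.003, 0.01, 0.0385, 0],
    [0, 0.02, 0, 0],
    [0, 0.02, 0, 0],
    [0, 0.005, 0, 0],
    [0, 0, 0, 0]
  ]
}}

```text
time: 25.8
tool_pos: [513.7, 44.7, 82.2]
tcp_rot: [-1.571, -0.004, 3.083]
contact_force: [0.0, 0.0, 0.2]
grip_width: 23.0
```

```bash
python3 - <<'E'
from h import *
o,T=tool(); print(o['tool_pos'],o['grip_width'],delta([552-40*.998+42*.058,0+40*.058+42,70.8]))
E
```

```text
[513.7006749   44.72040918  82.23342908] 23.00858254624319 [-0.00088185  0.01143011  0.00035111]
```

>>> {"api": "arm_command", "payload": {
  "deltas": [
    [0, 0.006, 0, 0],
    [0, 0.003, 0, 0],
    [0, 0.001, 0, 0],
    [0, 0, 0, 0],
    [0, 0, 0, 0]
  ]
}}

```text
time: 26.3
tool_pos: [515.0, 44.7, 74.1]
tcp_rot: [-1.571, 0.001, 3.083]
contact_force: [0.9, -0.2, -0.2]
grip_width: 22.8
```

>>> {"api": "arm_command", "payload": {
  "deltas": [
    [0, 0.001, 0, 0],
    [0, 0, 0, 0]
  ]
}}

```text
time: 26.5
tool_pos: [514.9, 44.6, 72.8]
tcp_rot: [-1.571, 0.0, 3.083]
contact_force: [0.4, 1.2, -1.2]
grip_width: 22.8
```

>>> {"api": "arm_command", "payload": {
  "deltas": [
    [0, 0.0015, 0, 0],
    [0, 0, 0, 0]
  ]
}}

```text
time: 26.7
tool_pos: [514.7, 44.6, 71.1]
tcp_rot: [-1.571, -0.0, 3.083]
contact_force: [-0.4, -0.2, -1.0]
grip_width: 23.2
```

>>> {"api": "arm_command", "payload": {
  "deltas": [
    [0, 0.001, 0, 0],
    [0, 0, 0, 0]
  ]
}}

```text
time: 26.9
tool_pos: [514.9, 44.6, 70.5]
tcp_rot: [-1.571, 0.0, 3.083]
contact_force: [-1.1, 0.0, 2.7]
grip_width: 23.0
```

>>> {"api": "arm_command", "payload": {
  "deltas": [
    [0, 0, 0, 0],
    [0, 0, 0, 0],
    [0, 0, 0, 0],
    [0, -0.005, 0, 0],
    [0, -0.015, 0, 0]
  ],
  "claw": 152
}}

```text
time: 27.4
tool_pos: [513.9, 44.6, 89.6]
tcp_rot: [-1.571, -0.003, 3.083]
contact_force: [0.8, -0.3, -0.5]
grip_width: 37.0
```

>>> {"api": "arm_command", "payload": {
  "deltas": [
    [0, -0.03, 0, 0],
    [0, -0.04, -0.01, 0],
    [0.02, -0.02, -0.04, 0],
    [0.03, -0.01, -0.045, 0],
    [0.03, 0, -0.045, 0]
  ],
  "claw": 140
}}

```text
time: 27.9
tool_pos: [447.9, 182.5, 191.4]
tcp_rot: [-1.572, 0.004, 3.081]
contact_force: [-0.4, 0.3, -0.2]
grip_width: 41.7
```

>>> {"api": "arm_command", "payload": {
  "deltas": [
    [0, 0, -0.045, 0],
    [0, 0, -0.045, 0],
    [0, 0, 0, 0],
    [0, 0, 0, 0]
  ]
}}

```text
time: 28.3
tool_pos: [452.6, 271.9, 189.3]
tcp_rot: [-1.57, -0.0, 3.085]
contact_force: [0.1, -0.4, 0.2]
grip_width: 41.7
```

```bash
python3 - <<'E'
from h import *
o,T=tool(); print(o['tool_pos'],o['grip_width']); p,C=cap('wrist'); save(p,'w8')
print(find(p,C,'part_1'),regs(p,C,'part_1',13)); print(delta([465.3,335,60]))
E
```

```text
[452.60002724 271.86038512 189.28880935] 41.68447049785946
[(0.61, [467.0, 340.0, 14.0])] [(0.85, (205, 187), [466.6, 338.1], [21.1, 25.1], 'longdir', 174.3), (0.49, (556, 118), [512.6, 25.4], [5.9, 24.6], 'longdir', -173.7)]
[-0.00830221  0.12933859 -0.06559018]
```

View pics/w8.png

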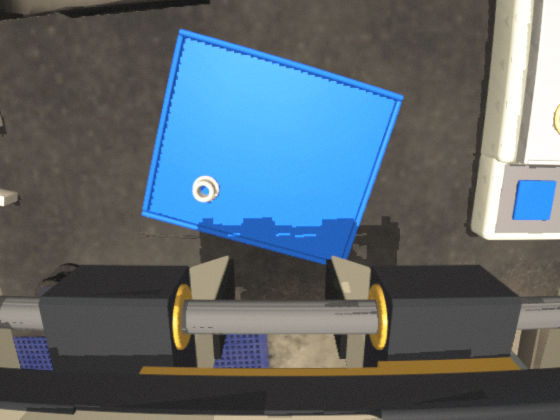

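Only steel B remains in the tray, at (205,187).

>>> {"api": "arm_command", "payload": {
  "deltas": [
    [-0.005, 0.02, -0.03, 0],
    [-0.005, 0.03, -0.037, 0],
    [0, 0.04, 0, 0],
    [0, 0.03, 0, 0],
    [0, 0, 0, 0]
  ]
}}

```text
time: 28.95
tool_pos: [464.8, 334.9, 65.4]
tcp_rot: [-1.566, -0.008, 3.081]
contact_force: [-0.3, -0.7, -0.4]
grip_width: 41.2
```

>>> {"api": "arm_command", "payload": {
  "deltas": [
    [0, 0, 0, 0],
    [0, 0, 0, 0]
  ]
}}

```text
time: 29.15
tool_pos: [468.5, 337.4, 71.5]
tcp_rot: [-1.573, 0.003, 3.082]
contact_force: [-0.1, 0.3, 0.2]
grip_width: 41.4
```

```bash
python3 - <<'E'
from h import *
o,T=tool(); print(o['tool_pos'],o['grip_width'],delta([466.2,336.5,17]))
E
```

```text
[468.50699067 337.3897194   71.51317419] 41.447458379105605 [0.00241897 0.05450398 0.00112437]
```

>>> {"api": "arm_command", "payload": {
  "deltas": [
    [0.002, 0.02, 0.001, 0],
    [0, 0.02, 0, 0],
    [0, 0.01, 0, 0],
    [0, 0.004, 0, 0],
    [0, 0, 0, 0]
  ]
}}

```text
time: 29.65
tool_pos: [465.4, 336.7, 16.0]
tcp_rot: [-1.571, 0.001, 3.083]
contact_force: [0.8, 0.3, -0.1]
grip_width: 41.2
```

>>> {"api": "arm_command", "payload": {
  "deltas": [
    [0, 0, 0, 0],
    [0, 0, 0, 0],
    [0, 0, 0, 0],
    [0, 0, 0, 0],
    [0, 0, 0, 0]
  ],
  "claw": 255
}}

```text
time: 30.15
tool_pos: [465.5, 337.1, 16.2]
tcp_rot: [-1.572, 0.002, 3.083]
contact_force: [0.3, 0.9, 6.5]
grip_width: 17.1
```

>>> {"api": "arm_command", "payload": {
  "deltas": [
    [0, 0, 0, 0],
    [0, 0, 0, 0],
    [0, -0.01, 0, 0],
    [0, -0.03, 0, 0],
    [0, -0.03, 0, 0]
  ]
}}

```text
time: 30.65
tool_pos: [464.2, 336.0, 85.7]
tcp_rot: [-1.569, -0.002, 3.083]
contact_force: [1.1, 0.6, -0.8]
grip_width: 17.0
```

>>> {"api": "arm_command", "payload": {
  "deltas": [
    [0, -0.03, 0, 0],
    [0, -0.03, 0, 0],
    [0, 0, 0, 0],
    [0, 0, 0, 0]
  ]
}}

```text
time: 31.05
tool_pos: [464.9, 336.4, 145.9]
tcp_rot: [-1.571, 0.001, 3.083]
contact_force: [0.1, 0.6, -1.0]
grip_width: 16.7
```

```bash
python3 - <<'E'
from h import *
o,T=tool(); print(o['tool_pos'],T[:3,2],o['grip_width'],delta([552+40*.998-42*.058,0-40*.058-42,140]))
E
```

```text
[464.85990593 336.3749599  145.89351411] [-5.88434156e-02 -9.98267219e-01 -1.10888271e-04] 16.730038602836913 [-0.1468054   0.00595512  0.37270265]
```

>>> {"api": "arm_command", "payload": {
  "deltas": [
    [-0.015, 0, 0.035, 0],
    [-0.015, 0, 0.042, 0],
    [-0.015, 0, 0.042, 0],
    [-0.015, 0, 0.042, 0],
    [-0.015, 0, 0.042, 0]
  ]
}}

```text
time: 31.55
tool_pos: [527.0, 127.7, 143.8]
tcp_rot: [-1.57, -0.003, 3.083]
contact_force: [1.5, 0.7, 0.0]
grip_width: 17.2
```

>>> {"api": "arm_command", "payload": {
  "deltas": [
    [-0.018, 0, 0.042, 0],
    [-0.018, 0, 0.042, 0],
    [-0.018, 0, 0.042, 0],
    [-0.018, 0, 0.042, 0],
    [0, 0.005, 0.002, 0]
  ]
}}

```text
time: 32.05
tool_pos: [590.7, -49.7, 139.1]
tcp_rot: [-1.569, -0.0, 3.078]
contact_force: [-0.1, 0.9, 0.7]
grip_width: 16.8
```

>>> {"api": "arm_command", "payload": {
  "deltas": [
    [0, 0.02, 0, 0],
    [0, 0.02, 0, 0],
    [0, 0.02, 0, 0],
    [0, 0, 0, 0],
    [0, 0, 0, 0]
  ]
}}

```text
time: 32.55
tool_pos: [589.0, -43.8, 79.6]
tcp_rot: [-1.571, -0.002, 3.083]
contact_force: [-0.0, -0.0, -0.3]
grip_width: 16.7
```

```bash
python3 - <<'E'
from h import *
o,T=tool(); print(o['tool_pos'],o['grip_width'],delta([552+40*.998-42*.058,0-40*.058-42,69]))
E
```

```text
[588.9832242  -43.82459517  79.62490099] 16.659565100754275 [-0.00055501  0.0106234   0.00046917]
```

>>> {"api": "arm_command", "payload": {
  "deltas": [
    [0, 0.006, 0, 0],
    [0, 0.003, 0, 0],
    [0, 0.001, 0, 0],
    [0, 0, 0, 0]
  ]
}}

```text
time: 32.95
tool_pos: [589.8, -44.4, 70.5]
tcp_rot: [-1.571, 0.0, 3.083]
contact_force: [-0.4, 0.0, -0.1]
grip_width: 17.2
```

>>> {"api": "arm_command", "payload": {
  "deltas": [
    [0, 0.001, 0, 0],
    [0, 0, 0, 0]
  ]
}}

```text
time: 33.15
tool_pos: [589.8, -44.5, 69.5]
tcp_rot: [-1.571, 0.0, 3.083]
contact_force: [-0.1, 0.3, -1.2]
grip_width: 16.9
```

>>> {"api": "arm_command", "payload": {
  "deltas": [
    [0, 0.001, 0, 0],
    [0, 0, 0, 0]
  ]
}}

```text
time: 33.35
tool_pos: [589.7, -44.4, 68.3]
tcp_rot: [-1.571, -0.0, 3.083]
contact_force: [0.2, -0.2, -0.4]
grip_width: 17.1
```

>>> {"api": "arm_command", "payload": {
  "deltas": [
    [0, 0.001, 0, 0],
    [0, 0, 0, 0]
  ]
}}

```text
time: 33.55
tool_pos: [589.7, -44.5, 67.3]
tcp_rot: [-1.571, -0.0, 3.083]
contact_force: [-0.5, -0.5, -1.1]
grip_width: 17.0
```

>>> {"api": "arm_command", "payload": {
  "deltas": [
    [0, 0.0005, 0, 0],
    [0, 0, 0, 0]
  ]
}}

```text
time: 33.75
tool_pos: [589.8, -44.5, 67.2]
tcp_rot: [-1.571, 0.0, 3.083]
contact_force: [-1.0, 0.1, 1.9]
grip_width: 16.9
```

>>> {"api": "arm_command", "payload": {
  "deltas": [
    [0, 0, 0, 0],
    [0, 0, 0, 0],
    [0, 0, 0, 0],
    [0, -0.005, 0, 0],
    [0, -0.015, 0, 0]
  ],
  "claw": 170
}}

```text
time: 34.25
tool_pos: [588.8, -44.2, 85.8]
tcp_rot: [-1.571, -0.003, 3.083]
contact_force: [1.2, 0.0, -0.2]
grip_width: 30.7
```

>>> {"api": "arm_command", "payload": {
  "deltas": [
    [0, -0.03, 0, 0],
    [0, -0.04, 0, 0],
    [0.03, -0.03, 0, 0],
    [0.045, -0.02, 0, 0],
    [0.045, 0, 0, 0]
  ]
}}

```text
time: 34.75
tool_pos: [470.2, -37.6, 209.7]
tcp_rot: [-1.57, 0.006, 3.083]
contact_force: [-0.1, -0.5, 0.3]
grip_width: 30.7
```

>>> {"api": "arm_command", "payload": {
  "deltas": [
    [0.03, 0, 0, 0],
    [0, 0, 0, 0],
    [0, 0, 0, 0]
  ],
  "claw": 255
}}

```text
time: 35.05
tool_pos: [440.5, -35.8, 207.7]
tcp_rot: [-1.57, 0.002, 3.082]
contact_force: [1.3, -0.2, -0.1]
grip_width: 11.0
```

```bash
python3 - <<'E'
from h import *
o,T=tool(); print(o['tool_pos'],o['grip_width']); p,C=cap('wrist'); save(p,'w9')
print(find(p,C,'part_1')); print(regs(p,C,'green_key',44)); print(delta([441.3,-44.4,62]))
E
```

```text
[440.45647023 -35.76233431 207.66758658] 11.032579436021654
[(0.8, [585.0, -37.0, 65.0]), (0.62, [517.0, 44.0, 76.0]), (0.59, [588.0, 37.0, 69.0])]
[(0.75, (292, 201), [440.8, -44.6], [32.8, 33.3], 'longdir', 177.9)]
[-0.00052382  0.14491075  0.00849867]
```

View pics/w9.png

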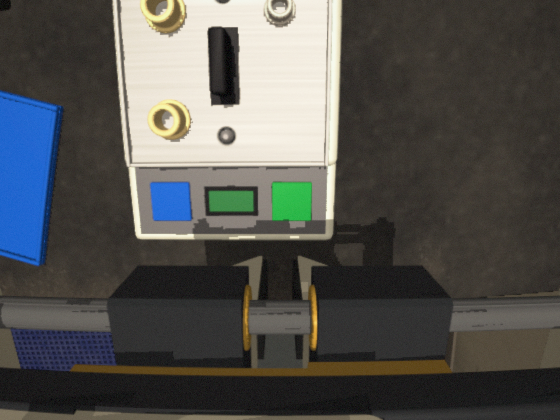

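All three bushings stand on the pan at (163,10), (168,120) and (279,8). Now I'll press the green key.

>>> {"api": "arm_command", "payload": {
  "deltas": [
    [-0.0005, 0.03, 0.0085, 0],
    [0, 0.04, 0, 0],
    [0, 0.04, 0, 0],
    [0, 0.025, 0, 0],
    [0, 0.008, 0, 0]
  ]
}}

```text
time: 35.7
tool_pos: [439.1, -43.9, 61.1]
tcp_rot: [-1.572, -0.005, 3.083]
contact_force: [-0.7, 0.2, 0.4]
grip_width: 0.3
```

>>> {"api": "arm_command", "payload": {
  "deltas": [
    [0, 0, 0, 0],
    [0, 0, 0, 0],
    [0, 0, 0, 0]
  ]
}}

```text
time: 36.0
tool_pos: [441.2, -44.4, 65.1]
tcp_rot: [-1.57, 0.003, 3.083]
contact_force: [0.3, -0.6, 0.3]
grip_width: 0.8
```

>>> {"api": "arm_command", "payload": {
  "deltas": [
    [0, 0.006, 0, 0],
    [0, 0.004, 0, 0],
    [0, 0.002, 0, 0],
    [0, 0, 0, 0]
  ]
}}

```text
time: 36.4
tool_pos: [439.9, -44.1, 51.7]
tcp_rot: [-1.571, -0.0, 3.083]
contact_force: [-0.1, 1.0, 2.3]
grip_width: 0.7
```

>>> {"api": "arm_command", "payload": {
  "deltas": [
    [0, 0.0008, 0, 0],
    [0, 0, 0, 0]
  ]
}}

```text
time: 36.6
tool_pos: [439.9, -44.1, 51.1]
tcp_rot: [-1.571, -0.0, 3.083]
contact_force: [-1.1, -0.3, 1.8]
grip_width: 0.6
```

>>> {"api": "arm_command", "payload": {
  "deltas": [
    [0, 0.0008, 0, 0],
    [0, 0, 0, 0]
  ]
}}

```text
time: 36.8
tool_pos: [439.9, -44.1, 50.4]
tcp_rot: [-1.571, -0.0, 3.083]
contact_force: [-2.9, 0.7, 4.9]
grip_width: 0.3
```

>>> {"api": "arm_command", "payload": {
  "deltas": [
    [0, 0.0007, 0, 0],
    [0, 0, 0, 0],
    [0, 0, 0, 0]
  ]
}}

```text
time: 37.1
tool_pos: [439.9, -44.1, 49.8]
tcp_rot: [-1.571, -0.0, 3.083]
contact_force: [-1.8, -0.4, 7.2]
grip_width: 0.4
```

>>> {"api": "arm_command", "payload": {
  "deltas": [
    [0, 0.0005, 0, 0],
    [0, 0, 0, 0],
    [0, 0, 0, 0]
  ]
}}

```text
time: 37.4
tool_pos: [440.0, -44.1, 49.6]
tcp_rot: [-1.571, 0.0, 3.083]
contact_force: [-4.1, -0.3, 11.5]
grip_width: 0.5
```

Green key: 7 to 11 N, held for more than 0.3 s. Next I'll return the bushings, taking a position check on the way.

>>> {"api": "arm_command", "payload": {
  "deltas": [
    [0, -0.02, 0, 0],
    [0, -0.04, 0, 0],
    [0, -0.045, 0, 0],
    [0, -0.045, -0.02, 0],
    [-0.01, 0, -0.03, 0]
  ]
}}

```text
time: 37.9
tool_pos: [455.7, 4.4, 204.7]
tcp_rot: [-1.569, 0.011, 3.08]
contact_force: [0.1, 0.3, -0.5]
grip_width: 0.6
```

>>> {"api": "arm_command", "payload": {
  "deltas": [
    [0, 0, -0.03, 0],
    [0, 0, 0, 0],
    [0, 0, 0, 0]
  ],
  "claw": 150
}}

```text
time: 38.2
tool_pos: [454.6, 35.4, 198.8]
tcp_rot: [-1.57, -0.0, 3.085]
contact_force: [0.6, 0.7, 0.4]
grip_width: 20.0
```

```bash
python3 - <<'E'
from h import *
o,T=tool(); print(o['tool_pos'],o['grip_width']); p,C=cap('wrist'); save(p,'w10')
print(find(p,C,'part_1')); print(regs(p,C,'part_1',66)); print(delta([514.9,44.6,110]))
E
```

```text
[454.56298179  35.38967717 198.76522545] 19.962881316415682
[(0.98, [516.0, 47.0, 79.0]), (0.85, [587.0, -37.0, 66.0]), (0.58, [593.0, 37.0, 72.0])]
[(0.88, (381, 20), [587.8, -41.6], [23.8, 23.3], 'longdir', -91.7), (0.69, (263, 132), [515.3, 45.5], [28.8, 29.4], 'longdir', -119.4), (0.61, (262, 22), [590.9, 41.2], [28.8, 28.3], 'longdir', -93.5)]
[-0.05961224  0.08874623 -0.01385151]
```

>>> {"api": "arm_command", "payload": {
  "deltas": [
    [-0.02, 0, -0.0095, 0],
    [-0.03, 0.01, 0, 0],
    [-0.01, 0.03, 0, 0],
    [0, 0.03, 0, 0],
    [0, 0.018, 0, 0]
  ]
}}

```text
time: 38.85
tool_pos: [514.3, 40.0, 108.6]
tcp_rot: [-1.571, -0.003, 3.081]
contact_force: [-1.4, -0.8, 0.3]
grip_width: 38.1
```

>>> {"api": "arm_command", "payload": {
  "deltas": [
    [0, 0.0, 0, 0],
    [0, 0, 0, 0],
    [0, 0, 0, 0]
  ]
}}

```text
time: 39.15
tool_pos: [516.0, 40.7, 112.3]
tcp_rot: [-1.571, 0.002, 3.082]
contact_force: [0.2, 0.7, 0.1]
grip_width: 37.5
```

```bash
python3 - <<'E'
from h import *
o,T=tool(); print(o['tool_pos'],o['grip_width'],delta([514.9,44.6,70.5]))
E
```

```text
[516.01272151  40.66104453 112.32850216] 37.501350615881925 [ 0.00144554  0.04182458 -0.00387197]
```

>>> {"api": "arm_command", "payload": {
  "deltas": [
    [0.001, 0, -0.004, 0],
    [0, 0.018, 0, 0],
    [0, 0.016, 0, 0],
    [0, 0.007, 0, 0],
    [0, 0, 0, 0]
  ]
}}

```text
time: 39.65
tool_pos: [514.1, 45.3, 69.9]
tcp_rot: [-1.571, -0.001, 3.083]
contact_force: [0.2, -0.4, 0.5]
grip_width: 37.6
```

>>> {"api": "arm_command", "payload": {
  "deltas": [
    [0, 0, 0, 0],
    [0, 0, 0, 0],
    [0, 0, 0, 0],
    [0, 0, 0, 0],
    [0, 0, 0, 0]
  ],
  "claw": 255
}}

```text
time: 40.15
tool_pos: [515.0, 45.1, 70.9]
tcp_rot: [-1.571, 0.002, 3.083]
contact_force: [-0.5, 0.5, 6.0]
grip_width: 23.2
```

>>> {"api": "arm_command", "payload": {
  "deltas": [
    [0, 0, 0, 0],
    [0, -0.01, 0, 0],
    [0, -0.02, 0, 0],
    [0, -0.03, 0, 0],
    [0, -0.02, 0, 0]
  ]
}}

```text
time: 40.65
tool_pos: [514.7, 45.1, 152.1]
tcp_rot: [-1.571, 0.001, 3.083]
contact_force: [0.3, -0.6, -1.1]
grip_width: 23.5
```

```bash
python3 - <<'E'
from h import *
o,T=tool(); print(o['tool_pos'],o['grip_width'],o['contact_force'],delta([470,250,100]),delta([545,300,100]))
E
```

```text
[514.69875127  45.14169941 152.12143942] 23.532180463662502 [ 0.26874676 -0.5563395  -1.10165969] [ 0.0567318   0.05202731 -0.20188167] [-0.0152005   0.05212364 -0.25620233]
```

>>> {"api": "arm_command", "payload": {
  "deltas": [
    [-0.002, 0, -0.035, 0],
    [-0.003, 0, -0.045, 0],
    [-0.003, 0, -0.045, 0],
    [-0.003, 0, -0.045, 0],
    [-0.002, 0, -0.045, 0]
  ]
}}

```text
time: 41.15
tool_pos: [539.9, 260.7, 150.6]
tcp_rot: [-1.571, 0.0, 3.083]
contact_force: [1.6, 0.0, -0.8]
grip_width: 23.3
```

>>> {"api": "arm_command", "payload": {
  "deltas": [
    [-0.002, 0.02, -0.041, 0],
    [0, 0.04, 0, 0],
    [0, 0.035, 0, 0],
    [0, 0.02, 0, 0],
    [0, 0, 0, 0]
  ]
}}

```text
time: 41.65
tool_pos: [542.1, 299.0, 31.9]
tcp_rot: [-1.568, -0.006, 3.083]
contact_force: [-0.8, 0.5, -0.7]
grip_width: 22.6
```

```bash
python3 - <<'E'
from h import *
o,T=tool(); print(o['tool_pos'],o['grip_width'],o['contact_force'],delta([545,300,21]))
E
```

```text
[542.0775914  299.04742237  31.91564236] 22.607366362402132 [-0.83787738  0.50291988 -0.71504436] [-0.0029319   0.01089341 -0.00115619]
```

>>> {"api": "arm_command", "payload": {
  "deltas": [
    [0, 0, 0, 0],
    [0, 0.005, 0, 0],
    [0, 0.003, 0, 0],
    [0, 0, 0, 0]
  ]
}}

```text
time: 42.05
tool_pos: [544.6, 299.8, 27.5]
tcp_rot: [-1.571, 0.001, 3.083]
contact_force: [1.1, 0.0, -0.6]
grip_width: 23.1
```

>>> {"api": "arm_command", "payload": {
  "deltas": [
    [0, 0.002, 0, 0],
    [0, 0.002, 0, 0],
    [0, 0, 0, 0]
  ]
}}

```text
time: 42.35
tool_pos: [544.3, 299.7, 22.8]
tcp_rot: [-1.571, -0.0, 3.083]
contact_force: [-0.8, -0.2, -0.2]
grip_width: 23.2
```

>>> {"api": "arm_command", "payload": {
  "deltas": [
    [0, 0.0015, 0, 0],
    [0, 0.001, 0, 0],
    [0, 0, 0, 0]
  ]
}}

```text
time: 42.65
tool_pos: [544.3, 299.8, 20.3]
tcp_rot: [-1.571, -0.0, 3.083]
contact_force: [0.2, 0.3, 0.6]
grip_width: 22.8
```

>>> {"api": "arm_command", "payload": {
  "deltas": [
    [0, 0.001, 0, 0],
    [0, 0, 0, 0]
  ]
}}

```text
time: 42.85
tool_pos: [544.5, 299.9, 19.9]
tcp_rot: [-1.571, 0.0, 3.083]
contact_force: [-0.8, 0.4, 2.9]
grip_width: 22.8
```

Contact. I'll release and go to A at (594, 40).

>>> {"api": "arm_command", "payload": {
  "deltas": [
    [0, 0, 0, 0],
    [0, 0, 0, 0],
    [0, 0, 0, 0],
    [0, -0.005, 0, 0],
    [0, -0.015, 0, 0]
  ],
  "claw": 150
}}

```text
time: 43.35
tool_pos: [543.4, 299.4, 38.8]
tcp_rot: [-1.569, -0.003, 3.083]
contact_force: [0.3, -0.3, 0.5]
grip_width: 37.8
```

>>> {"api": "arm_command", "payload": {
  "deltas": [
    [0, -0.04, 0, 0],
    [0, -0.04, 0, 0],
    [0, -0.03, 0.02, 0],
    [-0.005, 0, 0.045, 0],
    [-0.005, 0, 0.045, 0]
  ]
}}

```text
time: 43.85
tool_pos: [548.5, 189.1, 152.4]
tcp_rot: [-1.572, 0.005, 3.085]
contact_force: [0.3, -0.9, -0.0]
grip_width: 37.8
```

>>> {"api": "arm_command", "payload": {
  "deltas": [
    [-0.005, 0, 0.045, 0],
    [-0.005, 0, 0.045, 0],
    [-0.005, 0, 0.04, 0],
    [0, 0, 0, 0],
    [0, 0, 0, 0]
  ]
}}

```text
time: 44.35
tool_pos: [555.6, 58.0, 150.7]
tcp_rot: [-1.571, 0.001, 3.08]
contact_force: [-0.9, -0.1, 1.1]
grip_width: 37.8
```

```bash
python3 - <<'E'
from h import *
o,T=tool(); print(o['tool_pos'],o['grip_width'],delta([594.3,40.3,100])); p,C=cap('wrist'); print(find(p,C,'part_1'))
E
```

```text
[555.58488171  57.99083782 150.7117126 ] 37.80414138856516 [-0.03964973  0.05076539  0.01530613]
[(0.94, [591.0, -38.0, 66.0]), (0.92, [546.0, 291.0, 12.0]), (0.84, [597.0, 39.0, 79.0])]
```

>>> {"api": "arm_command", "payload": {
  "deltas": [
    [-0.02, 0, 0.008, 0],
    [-0.02, 0, 0.0075, 0],
    [0, 0.02, 0, 0],
    [0, 0.02, 0, 0],
    [0, 0, 0, 0]
  ]
}}

```text
time: 44.95
tool_pos: [592.5, 42.6, 107.1]
tcp_rot: [-1.571, -0.006, 3.085]
contact_force: [-0.5, 0.0, 0.3]
grip_width: 37.7
```

>>> {"api": "arm_command", "payload": {
  "deltas": [
    [0, 0.005, 0, 0],
    [0, 0, 0, 0],
    [0, 0, 0, 0]
  ]
}}

```text
time: 45.25
tool_pos: [594.7, 41.3, 105.5]
tcp_rot: [-1.571, 0.002, 3.083]
contact_force: [0.6, 0.2, 0.0]
grip_width: 37.9
```

```bash
python3 - <<'E'
from h import *
o,T=tool(); print(o['tool_pos'],o['grip_width'],delta([594.3,40.3,70.5]))
E
```

```text
[594.70432767  41.30640805 105.51212104] 37.932870728709084 [0.00039876 0.0350116  0.00102647]
```

>>> {"api": "arm_command", "payload": {
  "deltas": [
    [0, 0.015, 0.001, 0],
    [0, 0.013, 0, 0],
    [0, 0.006, 0, 0],
    [0, 0, 0, 0],
    [0, 0, 0, 0]
  ]
}}

```text
time: 45.75
tool_pos: [594.4, 39.9, 70.8]
tcp_rot: [-1.571, 0.0, 3.083]
contact_force: [0.3, -0.5, 0.5]
grip_width: 37.8
```

>>> {"api": "arm_command", "payload": {
  "deltas": [
    [0, 0, 0, 0],
    [0, 0, 0, 0],
    [0, 0, 0, 0],
    [0, 0, 0, 0],
    [0, 0, 0, 0]
  ],
  "claw": 255
}}

```text
time: 46.25
tool_pos: [594.5, 39.9, 71.0]
tcp_rot: [-1.571, 0.001, 3.083]
contact_force: [-0.7, 0.8, 3.7]
grip_width: 23.1
```

>>> {"api": "arm_command", "payload": {
  "deltas": [
    [0, 0, 0, 0],
    [0, -0.01, 0, 0],
    [0, -0.02, 0, 0],
    [0, -0.03, 0, 0],
    [0, -0.02, 0, 0]
  ]
}}

```text
time: 46.75
tool_pos: [594.5, 40.0, 152.6]
tcp_rot: [-1.571, 0.001, 3.083]
contact_force: [0.3, 0.2, -0.5]
grip_width: 22.8
```

```bash
python3 - <<'E'
from h import *
o,T=tool(); print(o['tool_pos'],o['grip_width'],o['contact_force'],delta([445,265,100]))
E
```

```text
[594.52116647  39.95442514 152.59797164] 22.812997457304665 [ 0.31768098  0.17177587 -0.48886802] [ 0.1625559   0.05237577 -0.21587264]
```

>>> {"api": "arm_command", "payload": {
  "deltas": [
    [0.02, 0, -0.03, 0],
    [0.028, 0, -0.038, 0],
    [0.03, 0, -0.04, 0],
    [0.03, 0, -0.04, 0],
    [0.03, 0, -0.04, 0]
  ]
}}

```text
time: 47.25
tool_pos: [466.1, 237.0, 151.0]
tcp_rot: [-1.571, 0.0, 3.082]
contact_force: [-0.1, 0.1, -1.0]
grip_width: 23.1
```

>>> {"api": "arm_command", "payload": {
  "deltas": [
    [0.0245, 0.02, -0.028, 0],
    [0, 0.04, 0, 0],
    [0, 0.035, 0, 0],
    [0, 0.02, 0, 0],
    [0, 0, 0, 0]
  ]
}}

```text
time: 47.75
tool_pos: [442.7, 264.5, 33.3]
tcp_rot: [-1.568, -0.005, 3.083]
contact_force: [-0.4, 0.0, -0.4]
grip_width: 23.2
```

>>> {"api": "arm_command", "payload": {
  "deltas": [
    [0, 0, 0, 0],
    [0, 0.006, 0, 0],
    [0, 0.003, 0, 0],
    [0, 0, 0, 0],
    [0, 0, 0, 0]
  ]
}}

```text
time: 48.25
tool_pos: [444.9, 265.1, 26.9]
tcp_rot: [-1.571, 0.001, 3.083]
contact_force: [-0.6, 0.1, -0.3]
grip_width: 23.0
```

>>> {"api": "arm_command", "payload": {
  "deltas": [
    [0, 0.003, 0, 0],
    [0, 0.002, 0, 0],
    [0, 0.001, 0, 0],
    [0, 0, 0, 0]
  ]
}}

```text
time: 48.65
tool_pos: [444.6, 265.1, 20.3]
tcp_rot: [-1.571, -0.0, 3.083]
contact_force: [-0.4, -0.3, -0.5]
grip_width: 23.3
```

>>> {"api": "arm_command", "payload": {
  "deltas": [
    [0, 0.001, 0, 0],
    [0, 0, 0, 0]
  ]
}}

```text
time: 48.85
tool_pos: [444.7, 265.1, 20.0]
tcp_rot: [-1.571, 0.0, 3.083]
contact_force: [-1.6, -0.5, 4.1]
grip_width: 23.1
```

>>> {"api": "arm_command", "payload": {
  "deltas": [
    [0, 0, 0, 0],
    [0, 0, 0, 0],
    [0, 0, 0, 0],
    [0, -0.005, 0, 0],
    [0, -0.015, 0, 0]
  ],
  "claw": 150
}}

```text
time: 49.35
tool_pos: [443.8, 264.7, 38.9]
tcp_rot: [-1.569, -0.003, 3.083]
contact_force: [0.5, -0.7, 0.9]
grip_width: 37.7
```

>>> {"api": "arm_command", "payload": {
  "deltas": [
    [0, -0.04, 0, 0],
    [0, -0.04, 0, 0],
    [-0.01, -0.03, 0.02, 0],
    [-0.02, 0, 0.04, 0],
    [-0.02, 0, 0.04, 0]
  ]
}}

```text
time: 49.85
tool_pos: [489.6, 161.8, 151.3]
tcp_rot: [-1.571, 0.003, 3.085]
contact_force: [-0.4, 0.6, -0.2]
grip_width: 37.3
```

>>> {"api": "arm_command", "payload": {
  "deltas": [
    [-0.02, 0, 0.04, 0],
    [-0.02, 0, 0.04, 0],
    [-0.02, 0, 0.04, 0],
    [-0.02, 0, 0.04, 0],
    [-0.02, 0, 0.035, 0]
  ]
}}

```text
time: 50.35
tool_pos: [577.5, -40.4, 149.9]
tcp_rot: [-1.571, 0.0, 3.082]
contact_force: [1.0, 0.4, -0.7]
grip_width: 38.2
```

>>> {"api": "arm_command", "payload": {
  "deltas": [
    [0, 0, 0, 0],
    [0, 0, 0, 0]
  ]
}}

```text
time: 50.55
tool_pos: [576.9, -38.8, 149.4]
tcp_rot: [-1.571, -0.001, 3.081]
contact_force: [-0.9, 1.5, 0.7]
grip_width: 37.9
```

```bash
python3 - <<'E'
from h import *
o,T=tool(); print(o['tool_pos'],o['grip_width'],delta([589.8,-44.4,100])); p,C=cap('wrist'); print(find(p,C,'part_1'),regs(p,C,'part_1',64))
E
```

```text
[576.8842167  -38.81712647 149.37374609] 37.880914974138086 [-0.01326736  0.04936253  0.00480313]
[(0.56, [594.0, -38.0, 70.0])] [(0.67, (287, 210), [589.7, -43.0], [21.6, 24.0], 'longdir', 177.5)]
```

>>> {"api": "arm_command", "payload": {
  "deltas": [
    [-0.013, 0, 0.005, 0],
    [0, 0.02, 0, 0],
    [0, 0.02, 0, 0],
    [0, 0.01, 0, 0],
    [0, 0, 0, 0]
  ]
}}

```text
time: 51.2
tool_pos: [588.7, -42.8, 98.4]
tcp_rot: [-1.571, -0.003, 3.084]
contact_force: [-0.3, 0.3, 0.5]
grip_width: 37.5
```

>>> {"api": "arm_command", "payload": {
  "deltas": [
    [0, 0, 0, 0],
    [0, 0, 0, 0]
  ]
}}

```text
time: 51.4
tool_pos: [590.4, -43.8, 100.7]
tcp_rot: [-1.57, 0.002, 3.083]
contact_force: [0.4, -0.5, -0.2]
grip_width: 37.9
```

```bash
python3 - <<'E'
from h import *
o,T=tool(); print(o['tool_pos'],o['grip_width'],delta([589.8,-44.4,67.5]))
E
```

```text
[590.39477106 -43.81469592 100.72134459] 37.87004266298461 [0.00062513 0.0332204  0.00060709]
```

>>> {"api": "arm_command", "payload": {
  "deltas": [
    [0.0005, 0.015, 0.0005, 0],
    [0, 0.011, 0, 0],
    [0, 0.006, 0, 0],
    [0, 0, 0, 0],
    [0, 0, 0, 0]
  ]
}}

```text
time: 51.9
tool_pos: [589.5, -44.5, 67.8]
tcp_rot: [-1.571, 0.0, 3.083]
contact_force: [-0.0, 0.2, 0.0]
grip_width: 37.4
```

>>> {"api": "arm_command", "payload": {
  "deltas": [
    [0, 0, 0, 0],
    [0, 0, 0, 0],
    [0, 0, 0, 0],
    [0, 0, 0, 0],
    [0, 0, 0, 0]
  ],
  "claw": 255
}}

```text
time: 52.4
tool_pos: [589.4, -44.5, 67.9]
tcp_rot: [-1.571, 0.001, 3.083]
contact_force: [1.1, -0.7, 2.7]
grip_width: 17.0
```

>>> {"api": "arm_command", "payload": {
  "deltas": [
    [0, 0, 0, 0],
    [0, -0.01, 0, 0],
    [0, -0.02, 0, 0],
    [0, -0.03, 0, 0],
    [0, -0.02, 0, 0]
  ]
}}

```text
time: 52.9
tool_pos: [589.7, -44.5, 149.8]
tcp_rot: [-1.57, 0.002, 3.083]
contact_force: [0.4, -0.3, -0.7]
grip_width: 16.9
```

```bash
python3 - <<'E'
from h import *
o,T=tool(); print(o['tool_pos'],o['grip_width'],o['contact_force'],delta([470,325,100]))
E
```

```text
[589.67921447 -44.47760352 149.82039399] 16.926237409741486 [ 0.36751875 -0.26291592 -0.70385876] [ 0.1412642   0.04945607 -0.36182511]
```

>>> {"api": "arm_command", "payload": {
  "deltas": [
    [0.01, 0, -0.03, 0],
    [0.015, 0, -0.04, 0],
    [0.016, 0, -0.042, 0],
    [0.016, 0, -0.042, 0],
    [0.016, 0, -0.042, 0]
  ]
}}

```text
time: 53.4
tool_pos: [527.2, 157.0, 148.2]
tcp_rot: [-1.571, 0.0, 3.082]
contact_force: [-0.1, 0.3, -0.7]
grip_width: 16.7
```

>>> {"api": "arm_command", "payload": {
  "deltas": [
    [0.016, 0, -0.042, 0],
    [0.016, 0, -0.042, 0],
    [0.016, 0, -0.042, 0],
    [0.016, 0, -0.035, 0],
    [0.004, 0, -0.005, 0]
  ]
}}

```text
time: 53.9
tool_pos: [467.9, 328.9, 148.0]
tcp_rot: [-1.572, -0.0, 3.087]
contact_force: [-0.8, 0.4, -0.3]
grip_width: 16.9
```

>>> {"api": "arm_command", "payload": {
  "deltas": [
    [0, 0.04, 0, 0],
    [0, 0.04, 0, 0],
    [0, 0.03, 0, 0],
    [0, 0, 0, 0],
    [0, 0, 0, 0]
  ]
}}

```text
time: 54.4
tool_pos: [470.3, 324.9, 38.2]
tcp_rot: [-1.571, -0.0, 3.082]
contact_force: [0.8, -0.2, -0.3]
grip_width: 16.8
```

```bash
python3 - <<'E'
from h import *
o,T=tool(); print(o['tool_pos'],o['grip_width'],o['contact_force'],delta([470,325,17]))
E
```

```text
[470.25284156 324.93900124  38.1841468 ] 16.800169970217578 [ 0.83493955 -0.18764304 -0.30971942] [ 2.54855183e-04  2.11841497e-02 -5.07335037e-05]
```

>>> {"api": "arm_command", "payload": {
  "deltas": [
    [0, 0.01, 0, 0],
    [0, 0.006, 0, 0],
    [0, 0.002, 0, 0],
    [0, 0, 0, 0],
    [0, 0, 0, 0]
  ]
}}

```text
time: 54.9
tool_pos: [469.9, 325.3, 19.8]
tcp_rot: [-1.571, 0.0, 3.083]
contact_force: [0.9, 0.1, -0.6]
grip_width: 17.0
```

>>> {"api": "arm_command", "payload": {
  "deltas": [
    [0, 0.0015, 0, 0],
    [0, 0, 0, 0]
  ]
}}

```text
time: 55.1
tool_pos: [469.8, 325.3, 18.1]
tcp_rot: [-1.571, 0.0, 3.083]
contact_force: [0.7, -1.0, -1.2]
grip_width: 16.4
```

>>> {"api": "arm_command", "payload": {
  "deltas": [
    [0, 0.001, 0, 0],
    [0, 0, 0, 0]
  ]
}}

```text
time: 55.3
tool_pos: [469.7, 325.2, 16.9]
tcp_rot: [-1.571, -0.0, 3.083]
contact_force: [-0.0, 0.4, -1.1]
grip_width: 16.8
```

>>> {"api": "arm_command", "payload": {
  "deltas": [
    [0, 0.0007, 0, 0],
    [0, 0, 0, 0]
  ]
}}

```text
time: 55.5
tool_pos: [469.8, 325.3, 16.9]
tcp_rot: [-1.571, 0.0, 3.083]
contact_force: [-1.2, -0.4, 4.5]
grip_width: 17.0
```

>>> {"api": "arm_command", "payload": {
  "deltas": [
    [0, 0, 0, 0],
    [0, 0, 0, 0],
    [0, 0, 0, 0],
    [0, -0.005, 0, 0],
    [0, -0.015, 0, 0]
  ],
  "claw": 160
}}

```text
time: 56.0
tool_pos: [468.9, 324.8, 35.5]
tcp_rot: [-1.569, -0.003, 3.083]
contact_force: [-1.1, 1.0, -0.2]
grip_width: 33.9
```

>>> {"api": "arm_command", "payload": {
  "deltas": [
    [0, -0.04, 0, 0],
    [0, -0.045, 0, 0],
    [0.02, -0.045, 0.03, 0],
    [0.02, -0.045, 0.04, 0],
    [0.02, 0, 0.04, 0]
  ]
}}

```text
time: 56.5
tool_pos: [413.2, 231.6, 200.7]
tcp_rot: [-1.575, 0.01, 3.084]
contact_force: [0.4, -0.3, -0.5]
grip_width: 34.2
```

>>> {"api": "arm_command", "payload": {
  "deltas": [
    [0, 0, 0.01, 0],
    [0, 0, 0, 0],
    [0, 0, 0, 0]
  ]
}}

```text
time: 56.8
tool_pos: [411.2, 221.5, 195.9]
tcp_rot: [-1.571, 0.001, 3.082]
contact_force: [-0.2, -0.8, 0.0]
grip_width: 34.0
```

```bash
python3 - <<'E'
from h import *
o,T=tool(); print(o['tool_pos'],o['grip_width'],o['contact_force']); p,C=cap('wrist'); save(p,'w11')
print(find(p,C,'part_1')); print(find(p,C,'pan_grip')); print(find(p,C,'tray'))
E
```

```text
[411.21977231 221.51070965 195.91210741] 34.00258463696835 [-0.24931598 -0.82064238  0.04243592]
[(0.67, [472.0, 329.0, 15.0]), (0.66, [543.0, 301.0, 25.0]), (0.6, [449.0, 261.0, 23.0])]
[(0.71, [517.0, 45.0, 56.0])]
[(0.93, [493.0, 281.0, 4.0]), (0.74, [378.0, 472.0, 21.0])]
```

View pics/w11.png

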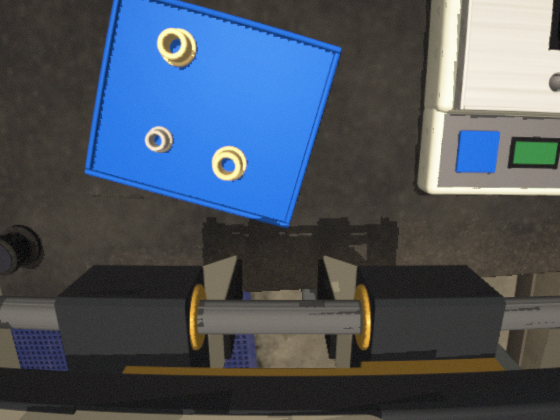

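All three bushings are upright in the tray and the pan is still on the scale. One last check from the side camera.

```bash
python3 - <<'E'
from h import *
p,C=cap('side'); cv2.imwrite('pics/s2.png',cv2.resize(p['img'][140:320,100:340,::-1],(800,600),interpolation=cv2.INTER_CUBIC)); print(find(p,C,'pan_grip'),find(p,C,'part_1'))
E
```

```text
[(0.64, [527.0, 3.0, 52.0])] [(0.65, [533.0, 300.0, 16.0]), (0.62, [464.0, 326.0, 6.0])]
```

View pics/s2.png

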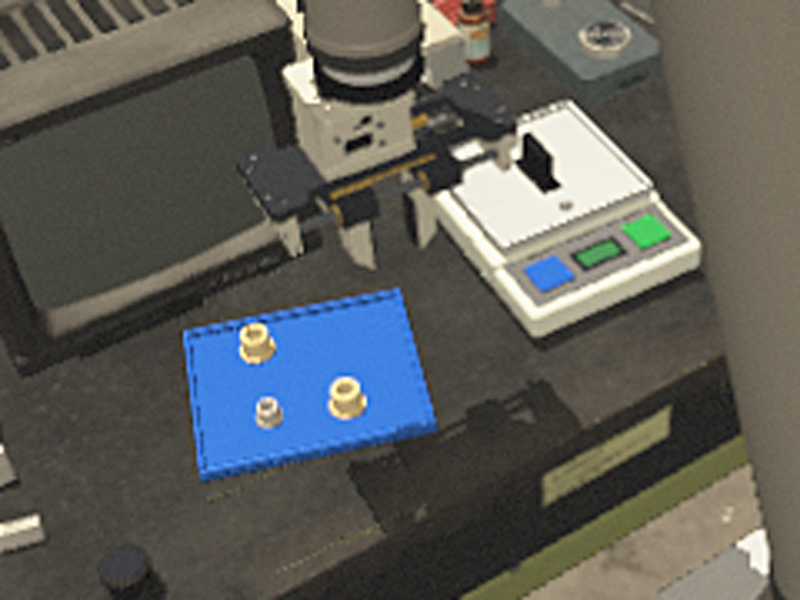

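The pan lies flat and seated at (560,180), the bushings stand in the tray, and the robot is touching nothing. I'm handing the job in.

```bash
python3 -c "
from plant import job; print(job.close_job())"
```

```text
the job is handed in; nothing more can be done
None
```

The job is done and handed in at about 57 s of the 210 s allowed; the system reports no verdict.

- **Pan:** it went onto both pegs at the first try. My last side view shows it lying flat on the scale.
- **Blue key:** pressed with the pan empty. The last readings were 5.4 N, then 8.9 N, held about 0.2–0.3 s each.
- **Loading:** three bushings were present, two brass and one steel. All three stood on the pan before the store press.
- **Green key:** pressed with the bushings on the pan. The last readings were 7.2 N, then 11.5 N, held about 0.2–0.3 s each.
- **Return:** the last wrist and side pictures show all three bushings upright in the tray and the gripper clear of everything.

**Checks:**
- No check failed, and I saw no grip slip and no bushing out of place.
- The wrist camera read about 1.5 mm off sideways. I allowed for it by comparing the pan hole and peg in one picture.
- In the last side picture the bushing finder listed only two of the three. The third is visible there, and the wrist view found all three.
- I did not go near the loupe or the screwdriver, but I did not re-measure them at the end.

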